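# Load the settlement-panel cassette and latch it in its cradle

### The job

Get the settlement panels ready to carry out: clear the specimen pot off the cradle's deck and set it upright on the white tray, then stand the pale blue cassette's back against the cradle's sill and push its top so that it tips over that edge onto the deck, open side up, and slide it fully home against the end stops. Then move every grey panel from the draining rack into the cassette, one to a slot and fully down, and last of all swing the blue gate shut, lifting the latch bar over the striker and letting it drop into the catch. Leave the other dishes, vials and bottles where they are.

Things in the scene. Friction and masses are not known exactly. Their poses are not given: they have to be found in the camera images.
- cradle: Aluminium cradle fixed on the white tray (tray floor z = 4 mm). Origin on the tray floor at the middle of the deck's front edge, the sill under the open mouth (mouth 142 mm wide between the posts); +y runs into the cradle, z up. Deck 180 mm wide, 235 mm long, its rubber mat 15 mm above the tray, so the sill is a 15 mm step. Fences along it, inner faces at x = +-55 mm, y 30 to 210 mm, 17 mm high.
- end_stop (a point): Point on the mat midway between the two end stops, at their near faces (cradle y = 212 mm; axes as the cradle's). Stops 50 mm high; the 58 mm gap between them takes the cassette's handle. With the cassette home its centre is 102.5 mm from here along -y and 40 mm up.
- catch (a point): Catch on the latch post (post 18 mm in x, 37 mm in y, 95 mm high, at the mouth's -x side): a 21 mm wide notch between two yellow prongs; the point lies mid-notch where the underside of the 10 mm thick latch bar rests. Axes as the cradle's. Front prong = striker, on the side away from the deck, 8 mm thick, top 20 mm above this point; rear prong's top 27 mm above.
- gate (a joint): Blue gate, vertical hinge at cradle x = 75, y = -12 mm; 138 mm long, 10 mm thick, top rail 92 mm above the tray. 0 = shut, lying along the cradle's -x across the mouth; grows as it swings outward, away from the deck (1.57 = pointing along -y; end of travel 2.1). Starts open, stays where it is left, swings easily (under 2 N at its end).
- latch (a joint): Steel latch bar on top of the gate, pivot 20 mm from the gate's hinge, 105 mm above the tray; 14 mm high, 10 mm thick, reaches 167 mm from the gate's hinge. 0 = level, where it drops by its own weight (70 g); grows as the free end rises, to 0.7. It meets the square front prong at gate angle 0.16 and passes over it if lifted 0.17 or more; once in the notch the gate has 0.04 of play.
- latch_tab (a point): Middle of the red thumb tab on the latch bar, 120 mm from the gate's hinge and 100 mm from the bar's pivot. Tab 22 mm along the bar, 10 mm thick across the gate; its top is 16 mm above this point, the bar's top 19 mm below it. x axis along the bar towards the gate's hinge, y across the gate.
- cassette_c (a point): Centre of the pale blue panel cassette (0.44 to 0.72 kg), a box 90 mm wide (x), 80 deep (y), 205 tall (z, without handle), open on its -y side but for a green-labelled plate over the top 45 mm (push there). Starts standing (z up) before the cradle's mouth, its solid back (+y) to the sill. Lies right with its back down, open side up, z along the cradle's y.
- cassette_handle (a point): Middle of the blue handle bar over the cassette's top end: 40 mm long (x), 12 by 12 mm, 34 mm free below it; it is 142.5 mm from the cassette's centre along z and 6 mm along +y. Axes as the cassette's.
- cassette_edge (a point): Middle of the lower edge of the cassette's back (40 mm along +y and 102.5 mm along -z from its centre), the edge that butts the sill and on which it tips. Axes as the cassette's.
- pot_c (a point): Centre (half-way up) of a small round specimen pot with a green lid, 56 mm across, 26 mm high, 60 g, z up. It starts standing on the black mat of the cradle's deck, in the way of the cassette.
- rack: Orange draining rack fixed to the tray, origin under its middle, 92 mm (x) by 168 mm (y), 40 mm high, with four slots across it at y = -57, -19, 19 and 57 mm, each 10.5 mm wide and 35 mm deep, floor 5 mm above the tray.
- slot1 (a point): Middle of the floor of the cassette's first panel slot, nearest its foot (on the inside of the back: y = 34, z = -79 mm from the cassette's centre; axes as the cassette's). Three more slots at 39, 78 and 117 mm along +z. Each is a pair of grooves 74 mm deep along -y up to the open side, 13 mm wide along z, 80 mm from groove bottom to groove bottom along x, 60 mm between the ribs. One panel each.
- panel1_c (a point): Centre (half-way up) of a grey settlement panel: rigid plate 74 mm wide (x), 8 thick (y), 115 tall (z), 95 g, green mark on the top edge. Starts upright in a rack slot, its centre 62.5 mm above the tray floor, 80 mm of it proud of the rack (may lean 3 degrees). Seated in the lying cassette its centre is 57.5 mm above the slot floor, 41 mm proud of the rim. None when absent.
- panel2_c (a point): Centre (half-way up) of a grey settlement panel: rigid plate 74 mm wide (x), 8 thick (y), 115 tall (z), 95 g, green mark on the top edge. Starts upright in a rack slot, its centre 62.5 mm above the tray floor, 80 mm of it proud of the rack (may lean 3 degrees). Seated in the lying cassette its centre is 57.5 mm above the slot floor, 41 mm proud of the rim. None when absent.
- panel3_c (a point): Centre (half-way up) of a grey settlement panel: rigid plate 74 mm wide (x), 8 thick (y), 115 tall (z), 95 g, green mark on the top edge. Starts upright in a rack slot, its centre 62.5 mm above the tray floor, 80 mm of it proud of the rack (may lean 3 degrees). Seated in the lying cassette its centre is 57.5 mm above the slot floor, 41 mm proud of the rim. None when absent.
- panel4_c (a point): Centre (half-way up) of a grey settlement panel: rigid plate 74 mm wide (x), 8 thick (y), 115 tall (z), 95 g, green mark on the top edge. Starts upright in a rack slot, its centre 62.5 mm above the tray floor, 80 mm of it proud of the rack (may lean 3 degrees). Seated in the lying cassette its centre is 57.5 mm above the slot floor, 41 mm proud of the rim. None when absent.
- dish1: round clear petri dish with a brown specimen, 94 mm across, 16 mm high; stands on the tray, origin under its middle. Bystander.
- dish2: round clear petri dish with a dark specimen, 94 mm across, 16 mm high; stands on the tray, origin under its middle. Bystander.
- vial1: glass vial with green label and black cap, 26 mm across, 59 mm high; stands on the tray, origin under its middle. Bystander.
- vial2: vial like vial1; stands on the tray, origin under its middle. Bystander.
- vial3: vial like vial1; stands on the tray, origin under its middle. Bystander.
- wash_bottle: white wash bottle, 72 mm across, 180 mm high; stands on the tray, origin under its middle. Bystander.
- jar: white sample bottle with a green band, 62 mm across, 133 mm high; stands on the tray, origin under its middle. Bystander.

How it is judged:
By the outcome, as a careful person would: the job done as asked, in the order asked, and still so for the second after the job is handed in, with the robot touching nothing.
Of panel1, panel2, panel3, panel4 only 2 to 4 are there at a start; the rules pass over those that are not, and their reading is None.
At some moment in a run one of pot may be knocked a few centimetres aside while the robot is not near it.
It also fails if it takes over 210 s, if anything falls off the work surface, if the arm or the gripper's body presses on something with over 40 N, if the wrist force passes 120 N, or if a joint passes its speed limit or range.

### The arm

A 6-joint arm with a two-finger parallel gripper is mounted at the origin on the work surface. World frame = base frame: x ahead of the robot, y to its left, z up, the work surface at z = 0. Lengths are in mm, angles in rad, forces in N, time in s.
With the tool pointing down it reaches from about 400 to 925 mm from the base axis. Payload 12.5 kg.
Tool frame: the origin (TCP) lies on the centre line of the jaws, within the pads' length; the fingertips stand 14 mm ahead of it and the grasp point (between the pads) lies 5 mm behind it; z points along the fingers, y is the line along which they close (so a half turn about z gives the same grasp; the last joint's range is limited). The gripper opens to 95 mm and grips with 3 to 60 N. Pads are 20 mm wide; open, the fingers measure 119 mm over their backs; the gripper's body (75 mm by 180 mm) begins 59 mm behind the grasp point.
Start: joints at [-1.239, 0.491, 1.559, -0, 1.092, -0.106], TCP at [264.992, -566.063, 202.061] pointing down, gripper open.
Joint ranges: [-3.1, 3.1], [-0.84, 2.19], [0.05, 2.79], [-1.13, 4.28], [0.06, 2.93], [-2.69, 2.69]. Speed limits (rad/s): [2.22, 2.22, 2.79, 3.14, 3.14, 3.14].

### API

Orientations are given as a unit quaternion [w, x, y, z].
In Python, from cell import manip gives the robot as it stands.
- The arm moves only by the tool step_arm, never from a script. Its argument "targets" is one flat list of numbers, 4 for each row, row after row: the shift along the tool's x, y, z in m, then the turn about the tool's z in rad. A call has exactly 5 rows; each row shifts and turns the commanded pose from where the row before left it, along the tool's axes as they then stand; what a row does not reach is not made up. A row lasts 1/10 s, in which the tool goes at most 50 mm and 8.59 degrees, less where a joint would pass 70% of its speed; a pose out of reach is approached as far as the arm can. A call is refused whole if a number of a shift passes 0.05 or a number of a turn 0.15, either way. A call with a gripper value outside its range is refused whole. "hand" is the finger opening in m, from 0 to 0.0951, set as the call begins (left out, the last holds). The fingers move at their own pace and stop on an object; "squeeze" is the grip in N (left out, the last holds). Time passes only in rows, so rows that do not move let the fingers close, or fill a call up. It gives the time, the measured TCP pose, the force, the opening and the grip force at its end, in the units of the state.
- manip.get_obs(): the state, without advancing time (a new reading comes with each control period).
- manip.capture(name): name is "side" or "top" or "wrist"; returns the picture (420x560x3 uint8, red, green, blue); there is no depth.
- manip.camera_info(name): a dict with "fx", "fy", "cx", "cy" (pixels), "dist" ([k1, k2, p1, p2, k3] as OpenCV has them; the pictures are not rectified), "view" (4x4, takes a point from world to camera coordinates). Camera axes: x right, y down, z forward; pixel columns grow to the right and rows downward; lengths in mm; the calibration is good to about 2 mm. A picture is of the moment at which its call begins: read the wrist's pose just before it. camera_info takes no time and is no camera call; for the wrist camera it gives the pose at the moment of the call.
- manip.sign_off(): hands the job in; it is judged then, once.
The state is a dict: "t": time; "joint_pos": joint angles; "dq": joint speeds; "joint_torque": joint torques, N m; "ee_pos": TCP position; "ee_rot": TCP orientation; "force": force on the tool from outside, world axes, zero at the start; "ft_torque": the same for the moment, N m; "grip_width": finger opening in mm; "finger_force": force on a finger pad.
Only numpy, scipy, OpenCV 4.12 (cv2) and the standard library are available. Lean on these libraries where they do the work, as an engineer would, in place of code of your own. Each camera call takes 0.05 s, during which the arm holds its last target. There are 200 camera calls.

## Working session

There is one attempt and no reset: what is moved stays moved. The work goes in short steps, Python scripts to look and compute and a tool call to move; the robot and the scene stay as the last step left them, time stands still between calls to the robot, and variables do not carry over. Pictures are saved under pics/ and viewed, at most 14 in all, crops included, and the job is handed in when it is done.

Besides the shell and the picture viewer there is one more tool, called after "Call:" as name(argument=value, ...), one argument or row to a line, values as JSON. step_arm: Moves the arm, as the interface text tells. Its arguments: {"type":"object","properties":{"targets":{"type":"array","items":{"type":"number"}},"hand":{"type":"number"},"squeeze":{"type":"number"}},"required":["targets"]}

```bash
ls; mkdir -p pics; python3 - <<'E'
from cell import manip
import cv2,numpy as np
o=manip.get_obs();print(o)
for n in("side","top","wrist"):
    i=manip.camera_info(n);print(n,{k:(np.round(v,3).tolist() if k!='view' else np.round(v,3).tolist()) for k,v in i.items()})
    im=manip.capture(n);cv2.imwrite(f"pics/{n}0.png",im[:,:,::-1])
E
```

```text
pics
{'t': 0.0, 'joint_pos': array([-1.23859827e+00,  4.91560358e-01,  1.55944768e+00, -1.98427929e-05,
        1.09172627e+00, -1.05590819e-01]), 'dq': array([ 5.32625417e-07,  8.70417301e-04, -6.86574423e-04, -1.47960198e-03,
       -9.55579107e-04,  1.32020268e-03]), 'joint_torque': array([-6.50608454e-04, -6.12646222e+01, -2.58192211e+01,  6.92373002e-02,
        4.81883681e-02, -8.91082459e-05]), 'ee_pos': array([ 264.89547202, -565.7951073 ,  201.46187902]), 'ee_rot': array([-5.66170454e-04,  9.76136966e-01,  2.17155008e-01, -7.32837625e-05]), 'force': array([-1.23567717,  1.24289869,  0.30757768]), 'ft_torque': array([ 0.0109003 , -0.01032991,  0.02968237]), 'finger_force': 0.0, 'grip_width': 95.28430879119361}
side {'fx': 443.359, 'fy': 443.359, 'cx': 281.42, 'cy': 209.936, 'dist': [-0.129, 0.0, 0.0, 0.0, 0.0], 'view': [[0.981, -0.192, -0.003, -552.032], [-0.107, -0.537, -0.837, 230.392], [0.159, 0.822, -0.547, 1231.318], [0.0, 0.0, 0.0, 1.0]]}
top {'fx': 519.574, 'fy': 519.574, 'cx': 279.402, 'cy': 205.952, 'dist': [-0.046, 0.0, 0.0, 0.0, 0.0], 'view': [[0.002, -1.0, 0.021, 7.778], [-0.998, -0.003, -0.057, 599.509], [0.057, -0.021, -0.998, 1465.02], [0.0, 0.0, 0.0, 1.0]]}
wrist {'fx': 361.289, 'fy': 361.289, 'cx': 279.763, 'cy': 212.349, 'dist': [-0.062, 0.0, 0.0, 0.0, 0.0], 'view': [[0.424, -0.906, -0.001, -624.55], [-0.878, -0.411, 0.246, -26.956], [-0.224, -0.103, -0.969, 390.364], [0.0, 0.0, 0.0, 1.0]]}
```

View pics/top0.png

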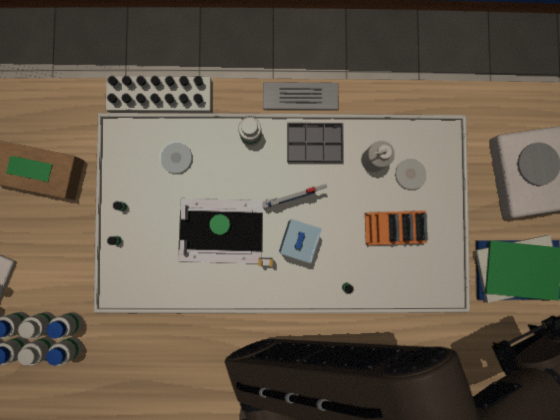

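View pics/side0.png

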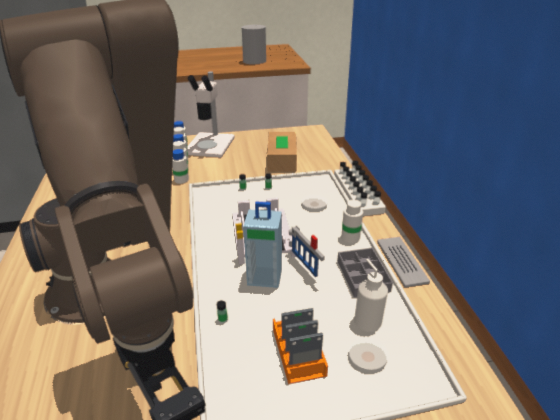

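Call:
step_arm(
  targets=[0,0,-0.04,0.087,0,0,-0.04,0.087,0,0,-0.04,0.087,0,0,-0.04,0.087,0,0,-0.04,0.087],
)

```text
t: 0.65
ee_pos: [264.9, -565.7, 403.6]
ee_rot: [-0.0, 1.0, -0.0, -0.0]
force: [0.5, -0.7, -0.3]
grip_width: 95.0
finger_force: 0.0
```

Call:
step_arm(
  targets=[0.015,-0.045,0,0,0.015,-0.045,0,0,0.015,-0.045,0,0,0.015,-0.045,0,0,0.015,-0.045,0,0],
)

```text
t: 1.15
ee_pos: [339.4, -338.9, 401.9]
ee_rot: [-0.0, 1.0, 0.001, -0.0]
force: [0.8, 0.4, 0.1]
grip_width: 95.1
finger_force: 0.0
```

Call:
step_arm(
  targets=[0.015,-0.045,0,0,0.015,-0.045,0,0,0.015,-0.045,0,0,0.015,-0.045,0,0,0.015,-0.045,0,0],
)

```text
t: 1.65
ee_pos: [413.8, -113.7, 402.1]
ee_rot: [0.0, 1.0, 0.001, 0.0]
force: [0.6, -0.4, 0.0]
grip_width: 95.3
finger_force: 0.0
```

Call:
step_arm(
  targets=[0.015,-0.045,0,0,0.015,-0.045,0,0,0.015,-0.045,0,0,0,0,0,0,0,0,0,0],
)

```text
t: 2.15
ee_pos: [458.3, 20.4, 401.7]
ee_rot: [0.0, 1.0, 0.003, -0.0]
force: [-0.0, 0.0, 0.7]
grip_width: 94.9
finger_force: 0.0
```

```bash
cat > h.py <<'E'
from cell import manip
import cv2,numpy as np
def shot(n,name):
    i=manip.camera_info(n);im=manip.capture(n)[:,:,::-1].copy();cv2.imwrite(f"pics/{name}.png",im);np.savez(f"pics/{name}.npz",im=im,**{k:np.array(v) for k,v in i.items()});return im,i
def load(name): 
    d=dict(np.load(f"pics/{name}.npz"));return d.pop('im'),d
def K(i): return np.array([[i['fx'],0,i['cx']],[0,i['fy'],i['cy']],[0,0,1]],float)
def ray(i,px):
    u=cv2.undistortPoints(np.array(px,float).reshape(-1,1,2),K(i),np.array(i['dist'],float))[:,0]
    V=np.array(i['view']);d=np.c_[u,np.ones(len(u))]@V[:3,:3];return -V[:3,:3].T@V[:3,3],d
def onz(i,px,z):
    c,d=ray(i,px);return c+d*((z-c[2])/d[:,2])[:,None]
def proj(i,P):
    V=np.array(i['view']);return cv2.projectPoints(np.array(P,float).reshape(-1,3),cv2.Rodrigues(V[:3,:3])[0],V[:3,3],K(i),np.array(i['dist'],float))[0][:,0]
E
python3 - <<'E'
from h import *
im,i=shot("wrist","w1");cv2.imwrite("pics/w1b.png",cv2.resize(im,(800,600),interpolation=cv2.INTER_CUBIC))
print(manip.get_obs()['t'])
E
```

```text
2.2
```

View pics/w1b.png

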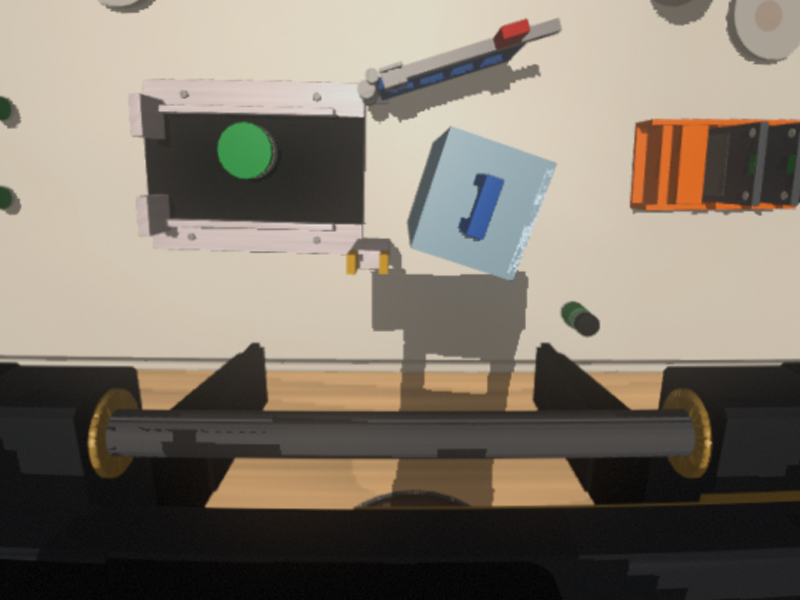

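```bash
python3 - <<'E'
from h import *
im,i=load("w1");hsv=cv2.cvtColor(im,cv2.COLOR_BGR2HSV)
def comps(m,amin=30):
    n,l,s,c=cv2.connectedComponentsWithStats(m.astype('uint8'));return [(l==k,s[k],c[k]) for k in range(1,n) if s[k][4]>amin]
h,s,v=cv2.split(hsv)
g=(h>50)&(h<75)&(s>120)&(v>70)
for m,st,c in comps(g,100): print('green',st,c.round(1),onz(i,c,45).round(1))
b=(h>105)&(h<125)&(s>140)&(v>90)
for m,st,c in comps(b,60):
    r=cv2.minAreaRect(np.argwhere(m)[:,::-1].astype(np.float32));p=onz(i,cv2.boxPoints(r),255);print('blue',st,onz(i,r[0],255).round(1),p.round(1).tolist())
y=(h>18)&(h<30)&(s>130)&(v>120)
for m,st,c in comps(y,10): print('yel',st,c.round(1),onz(i,c,100).round(1))
r=((h<6)|(h>174))&(s>130)&(v>80)
for m,st,c in comps(r,30): print('red',st,c.round(1),onz(i,c,151).round(1))
# mat
k=(v<50);k[:75]=0;k[165:]=0;k[:,:100]=0;k[:,262:]=0
xs=np.arange(84,150);re=[]
for row in xs:
    c=np.where(k[row,225:262])[0];
    if len(c): re.append((225+c[-1]+1,row))
re=onz(i,re,19);f=np.polyfit(re[:,0],re[:,1],1);print('sill y=',f, 'resid',np.std(re[:,1]-np.polyval(f,re[:,0])))
for nm in('top','bot'):
    e=[]
    for col in range(125,232):
        c=np.where(k[70:170,col])[0]
        if len(c): e.append((col+.5,70+(c[0] if nm=='top' else c[-1]+1)))
    P=onz(i,e,19);f=np.polyfit(P[:,1],P[:,0],1);q=abs(P[:,0]-np.polyval(f,P[:,1]))<2;f=np.polyfit(P[q,1],P[q,0],1);print(nm,'x=',f,np.polyval(f,[100,200]))
o=(h>5)&(h<16)&(s>190)&(v>120);o[:,:420]=0;o[200:]=0
for m,st,c in comps(o,60): print('or',st,onz(i,[[st[0],st[1]],[st[0],st[1]+st[3]]],44).round(1).tolist())
E
```

```text
green [ 152   86   38   39 1169] [170.7 105. ] [[550.3 179.2  45. ]]
blue [327 123  25  44 525] [[507.5 -32.2 255. ]] [[490.9, -21.0, 255.0], [527.4, -32.8, 255.0], [523.9, -43.2, 255.0], [487.2, -31.7, 255.0]]
yel [243 177   6  15  84] [245.5 184.3] [[443.9  67.3 100. ]]
yel [265 177   7  15  83] [268.3 184.3] [[444.   36.3 100. ]]
yel [490 283   8  44 160] [493.7 305.6] [[ 259.9 -306.6  100. ]]
yel [ 62 287   8  40 154] [ 65.1 307.7] [[252.5 347.8 100. ]]
red [351  14  20  14 178] [360.1  20.3] [[638.5 -67.4 151. ]]
sill y= [-3.73112235e-02  1.16241260e+02] resid 3.588756903452156
top x= [7.25705754e-02 5.54875609e+02] [562.13266605 569.38972359]
bot x= [-1.02340667e-02  4.91097271e+02] [490.07386417 489.0504575 ]
or [ 453   84   75   63 1707] [[583.5, -228.8, 44.0], [493.2, -238.7, 44.0]]
or [443  91  10  51 333] [[573.4, -215.0, 44.0], [500.3, -222.5, 44.0]]
```

```bash
python3 - <<'E'
from h import *
im,i=load("w1")
P=np.array([[365,112],[365,222],[146,113],[155,222],[162,106],[336,109],[365,82],[362,253],[146,80],[153,249],[370,100],[136,95],[140,200],[638,121],[632,208]])*.7
print(np.c_[P,onz(i,P,19)[:,:2],onz(i,P,36)[:,:2]].round(1))
c=im[60:190,80:300];cv2.imwrite("pics/c1.png",cv2.resize(c,None,fx=3.6,fy=3.6,interpolation=cv2.INTER_CUBIC))
print(im[120,225:265].mean(1).round(),im[70:90,240].mean(1),im[145:180,240].mean(1))
E
```

```text
[[ 255.5   78.4  589.6   57.7  587.8   56.6]
 [ 255.5  155.4  475.4   58.7  477.    57.5]
 [ 102.2   79.1  590.3  289.6  588.4  281.6]
 [ 108.5  155.4  475.3  290.9  476.9  282.8]
 [ 113.4   74.2  597.1  271.7  595.   264.1]
 [ 235.2   76.3  592.6   87.8  590.6   85.8]
 [ 255.5   57.4  619.3   57.5  616.5   56.4]
 [ 253.4  177.1  441.3   62.3  444.    61.1]
 [ 102.2   56.   623.4  286.7  620.5  278.7]
 [ 107.1  174.3  445.3  296.4  447.8  288.1]
 [ 259.    70.   601.6   52.4  599.4   51.5]
 [  95.2   66.5  608.6  298.8  606.2  290.5]
 [  98.   140.   499.4  305.4  500.3  296.8]
 [ 446.6   84.7  584.7 -230.6  583.1 -223. ]
 [ 442.4  145.6  493.4 -233.4  494.5 -225.7]]
[ 45.  47.  46.  48.  48.  48.  47.  47.  49.  49.  49.  48.  49.  49.
  48.  50.  49.  50.  49.  49.  50.  51.  52.  51.  50.  51.  52.  52.
  56.  91. 158. 196. 205. 206. 207. 207. 207. 207. 208. 207.] [216.33333333 215.         214.         212.66666667 212.33333333
 213.         212.66666667 212.33333333 212.33333333 213.
 206.33333333 138.          69.33333333  55.          55.
  55.33333333  53.66666667  53.66666667  54.          53.66666667] [ 52.          53.          52.          52.66666667  51.66666667
  52.          52.66666667  52.66666667  53.66666667  52.33333333
  55.33333333  90.66666667 189.         200.33333333 196.66666667
 193.66666667 201.         201.33333333 197.66666667 194.33333333
 194.66666667 196.66666667 198.         197.33333333 193.
 188.         192.         194.         194.         196.
 196.66666667 198.         195.33333333 175.         196.33333333]
```

View pics/c1.png

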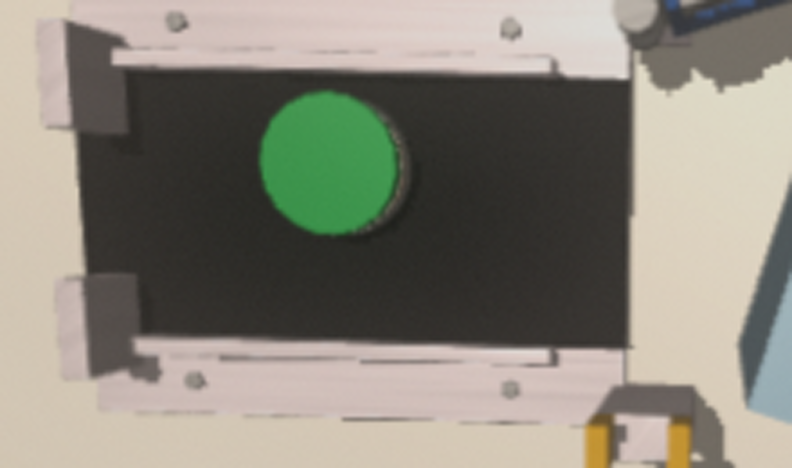

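```bash
python3 - <<'E'
from h import *
im,i=load("w1");G=im.mean(2)
def cross(a,t=125):
    k=np.where((a[:-1]-t)*(a[1:]-t)<0)[0];return k+ (t-a[k])/(a[k+1]-a[k])
def fit(P,a,b):
    q=np.ones(len(P),bool)
    for _ in range(4):
        f=np.polyfit(P[q,a],P[q,b],1);r=P[:,b]-np.polyval(f,P[:,a]);q=abs(r)<max(2*np.std(r[q]),.4)
    return f,np.std(r[q]),q.sum()
e=[(240+cross(G[r,240:262])[0],r) for r in range(85,150) if len(cross(G[r,240:262]))]
P=onz(i,e,19);fs=fit(P,0,1);print('sill',fs)
for nm,(a,b) in dict(top=(68,95),bot=(140,165)).items():
    for c0,c1 in((120,230),(236,252)):
        e=[(c,a+cross(G[a:b,c])[-1 if nm=='bot' else 0]) for c in range(c0,c1) if len(cross(G[a:b,c]))]
        P=onz(i,e,19);f=fit(P,1,0);print(nm,c0,f,np.polyval(f[0],[57.,120,200]))
# blue handle, cassette top corners
C=np.array([[452,127],[556,163],[512,279],[410,246]])*.7
print(onz(i,C,4+205).round(1), onz(i,C[3:],4).round(1))
Y=onz(i,[[245.5,180],[268.3,180]],4+113);print(Y.round(1))
print(onz(i,np.array([[371,75]])*.7,110))
E
```

```text
sill (array([-3.19001335e-02,  7.61347765e+01]), np.float64(0.314708363828303), np.int64(65))
top 120 (array([2.74358552e-02, 5.84095581e+02]), np.float64(0.17395972945523683), np.int64(108)) [585.65942494 587.38788382 589.58275224]
top 236 (array([3.64307401e-02, 5.82635013e+02]), np.float64(0.10424949925156543), np.int64(15)) [584.71156514 587.00670176 589.92116097]
bot 120 (array([2.81037215e-02, 4.71068672e+02]), np.float64(0.19837050397772304), np.int64(101)) [472.67058374 474.4411182  476.68941592]
bot 236 (array([1.21150039e-02, 4.72837682e+02]), np.float64(0.08720841683686371), np.int64(16)) [473.52823729 474.29148253 475.26068284]
[[559.5 -15.  209. ]
 [536.  -89.5 209. ]
 [451.9 -62.8 209. ]
 [476.   13.4 209. ]] [[447.3   9.1   4. ]]
[[452.6  65.5 117. ]
 [452.7  35.8 117. ]]
[[610.41059495  46.39161174 110.        ]]
```

Call:
step_arm(
  targets=[0.018,-0.032,0.01,0,0.018,-0.032,0.01,0,0.018,-0.032,0.01,0,0.018,-0.032,0.01,0,0.02,-0.031,0.01,0],
)

```text
t: 2.7
ee_pos: [550.7, 178.2, 351.8]
ee_rot: [0.0, 1.0, 0.0, 0.0]
force: [0.3, -0.9, 0.6]
grip_width: 95.2
finger_force: 0.0
```

Call:
step_arm(
  targets=[0,0,0.04,0,0,0,0.04,0,0,0,0.04,0,0,0,0.04,0,0,0,0.04,0],
)

```text
t: 3.2
ee_pos: [550.2, 176.7, 150.8]
ee_rot: [0.0, 1.0, 0.0, 0.0]
force: [-0.1, -0.2, -0.9]
grip_width: 95.1
finger_force: 0.0
```

```bash
cat >> h.py <<'E'
def comps(m,amin=30):
    n,l,s,c=cv2.connectedComponentsWithStats(m.astype('uint8'));return [(l==k,s[k],c[k]) for k in range(1,n) if s[k][4]>amin]
def lid(im,i,z=45):
    h,s,v=cv2.split(cv2.cvtColor(im,cv2.COLOR_BGR2HSV));g=(h>50)&(h<75)&(s>120)&(v>70)
    return [(st[4],onz(i,np.array([(st[0]+st[2]/2-.5,st[1]+st[3]/2-.5)]),z)[0].round(1),st) for m,st,c in comps(g,150)]
E
python3 -c "
from h import *
im,i=shot('wrist','w2');print(lid(im,i));print(manip.get_obs()['ee_pos'],manip.get_obs()['ee_rot'])"
```

```text
[(np.int32(3415), array([551.4, 179. ,  45. ]), array([ 244,  175,   68,   65, 3415], dtype=int32))]
[547.49463414 176.14506915 144.70094154] [ 9.36264002e-04  9.99991237e-01  7.93663489e-05 -4.07966817e-03]
```

Call:
step_arm(
  targets=[0,0,0.03,0,0,0,0.03,0,0,0,0.03,0,0,0,0.015,0,0,0,0,0],
)

```text
t: 3.75
ee_pos: [549.7, 177.1, 46.1]
ee_rot: [0.0, 1.0, 0.0, -0.001]
force: [0.6, 0.8, 0.3]
grip_width: 95.2
finger_force: 0.0
```

Call:
step_arm(
  targets=[0,-0.001,0.005,0,0.001,0,0.005,0,0,0,0,0,0,0,0,0,0,0,0,0],
)

```text
t: 4.25
ee_pos: [551.1, 179.8, 37.5]
ee_rot: [-0.0, 1.0, 0.001, 0.0]
force: [0.5, -0.0, 0.6]
grip_width: 95.0
finger_force: 0.0
```

Call:
step_arm(
  targets=[0,0,0,0,0,0,0,0,0,0,0,0,0,0,0,0,0,0,0,0],
  hand=0.05,
  squeeze=15,
)

```text
t: 4.75
ee_pos: [550.9, 179.7, 37.0]
ee_rot: [0.0, 1.0, 0.001, -0.0]
force: [0.3, 0.3, 0.3]
grip_width: 60.6
finger_force: 0.0
```

Call:
step_arm(
  targets=[0,0,0,0,0,0,0,0,0,0,0,0,0,0,0,0,0,0,0,0],
)

```text
t: 5.25
ee_pos: [550.9, 179.7, 37.0]
ee_rot: [0.0, 1.0, 0.001, 0.0]
force: [0.5, -0.9, -0.4]
grip_width: 50.2
finger_force: 0.0
```

```bash
python3 -c "
from h import *
im,i=shot('wrist','w3');print(lid(im,i));im,i=shot('top','t3');print(lid(im,i)[:3])"
```

```text
[(np.int32(6946), array([558. , 180.1,  45. ]), array([ 230,  208,  101,   80, 6946], dtype=int32))]
[(np.int32(682), array([701. , 716.4,  45. ]), array([  7, 157,  44,  24, 682], dtype=int32)), (np.int32(3725), array([ 418.2, -681.8,   45. ]), array([ 487,  241,   73,   59, 3725], dtype=int32))]
```

View pics/w3.png

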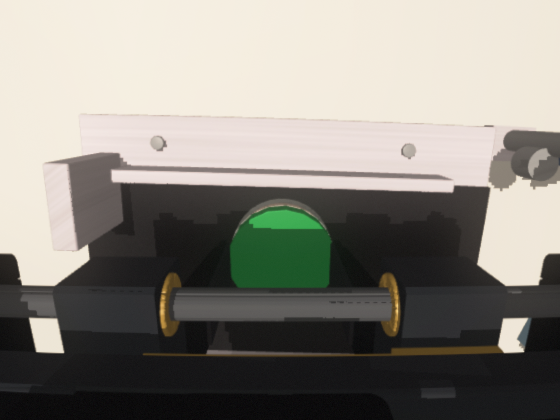

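```bash
python3 -c "
from h import *
im,i=load('w3');print(onz(i,[[281,208],[281,199],[230,240],[331,240],[281,288]],45).round(1), onz(i,[[281,208],[281,199],[230,240],[331,240]],45-3).round(1));h,s,v=cv2.split(cv2.cvtColor(im,cv2.COLOR_BGR2HSV));print([ (r,np.where((h[r]>50)&(h[r]<75)&(s[r]>120)&(v[r]>70))[0][[0,-1]]) for r in range(209,288,8)]); print(manip.get_obs()['grip_width'],manip.get_obs()['finger_force'])
im,i=load('w2');print(im[207,230:325,1])"
```

```text
[[578.8 179.6  45. ]
 [583.3 179.6  45. ]
 [561.9 205.5  45. ]
 [562.1 154.1  45. ]
 [535.3 179.5  45. ]] [[578.  179.6  42. ]
 [582.7 179.6  42. ]
 [560.9 206.   42. ]
 [561.1 153.6  42. ]]
[(209, array([267, 289])), (217, array([250, 312])), (225, array([241, 320])), (233, array([237, 327])), (241, array([233, 330])), (249, array([230, 329])), (257, array([231, 329])), (265, array([231, 328])), (273, array([232, 328])), (281, array([234, 328]))]
49.627831479282506 0.0
[ 33  32  32  29  29  32  31  33  31  33  32  34  34  48  74  83  85  85
  85  93 134 151 151 153 151 152 153 152 152 152 153 152 152 153 152 152
 153 154 160 164 164 165 163 163 164 164 165 164 164 164 164 164 163 165
 164 164 164 164 163 163 163 162 164 162 163 163 162 163 162 162 162 163
 163 163 162 162 163 162 162 159 131  77  41  35  36  36  34  35  35  36
  35  36  37  36  34]
```

Call:
step_arm(
  targets=[0.001,0,0,0,0.001,0,0,0,0,0,0,0,0,0,0,0,0,0,0,0],
  hand=0.0,
  squeeze=15,
)

```text
t: 5.85
ee_pos: [552.9, 179.7, 37.0]
ee_rot: [0.0, 1.0, 0.001, -0.0]
force: [0.8, -0.8, 0.1]
grip_width: 15.2
finger_force: 0.0
```

```bash
python3 -c "
from h import *
im,i=shot('wrist','w4');print(lid(im,i));o=manip.get_obs();print(o['grip_width'],o['finger_force'],o['ee_pos'],o['force'])
im2,i2=shot('side','s4');P=proj(i2,[[553,180,37]])[0];print(P)
x,y=P.astype(int);c=im2[max(0,y-60):y+60,max(0,x-80):x+80];cv2.imwrite('pics/m4.png',np.vstack([im,cv2.resize(c,(560,420))])[::1])
cv2.imwrite('pics/m4.png',np.hstack([cv2.resize(im,(400,300)),cv2.resize(c,(400,300),interpolation=cv2.INTER_CUBIC)]))"
```

```text
[(np.int32(4101), array([559.1, 179. ,  45. ]), array([ 230,  211,  105,   77, 4101], dtype=int32))]
11.5875032504096 0.0 [552.89490699 179.72924062  37.00192167] [ 0.46123929 -0.14383363 -0.43149669]
[267.98472418 223.26393735]
```

View pics/m4.png

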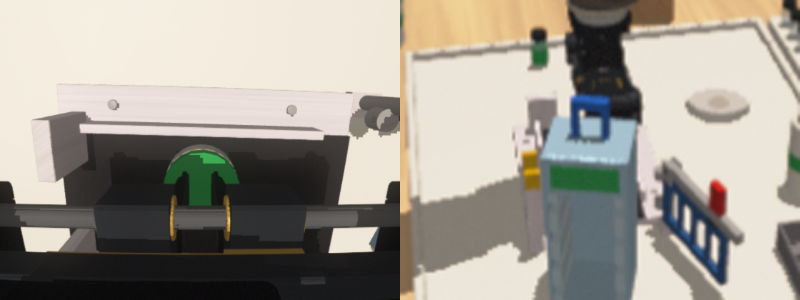

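```bash
python3 -c "
from h import *
im,i=load('w3');V=i['view'];print('cam',-V[:3,:3].T@V[:3,3])
for z in (36,30,20,15):
  p=onz(i,[[112,171],[450,183],[157,143],[409,150]],z);q=onz(i,[[230,249],[331,249]],z);print(z,p.round(1).tolist(),np.linalg.norm(p[0]-p[1]),np.linalg.norm(q[0]-q[1]))"
```

```text
cam [620.95605239 180.31592393 219.6150978 ]
36 [[596.0, 267.0, 36.0], [590.3, 91.6, 36.0], [610.2, 242.3, 36.0], [607.1, 114.8, 36.0]] 175.5447972429877 54.471175941555295
30 [[595.2, 269.8, 30.0], [589.3, 88.7, 30.0], [609.8, 244.3, 30.0], [606.6, 112.6, 30.0]] 181.2810836163324 56.2511333609774
20 [[593.9, 274.6, 20.0], [587.6, 83.8, 20.0], [609.2, 247.7, 20.0], [605.9, 109.1, 20.0]] 190.8415609052402 59.217729060014236
15 [[593.2, 276.9, 15.0], [586.8, 81.4, 15.0], [608.9, 249.4, 15.0], [605.5, 107.3, 15.0]] 195.62179954969403 60.70102690953263
```

```bash
python3 -c "
from h import *
im,i=load('w4')
for dx in(0,10):
  for z in (23,37,45,55,65): print(dx,z,proj(i,[[553+dx,179.7,z]]).round(0))
cv2.imwrite('pics/c4.png',cv2.resize(im[180:320,180:380],(800,560),interpolation=cv2.INTER_CUBIC))"
```

```text
0 23 [[281. 246.]]
0 37 [[281. 255.]]
0 45 [[281. 260.]]
0 55 [[281. 268.]]
0 65 [[281. 276.]]
10 23 [[281. 229.]]
10 37 [[281. 237.]]
10 45 [[281. 242.]]
10 55 [[281. 249.]]
10 65 [[281. 256.]]
```

View pics/c4.png

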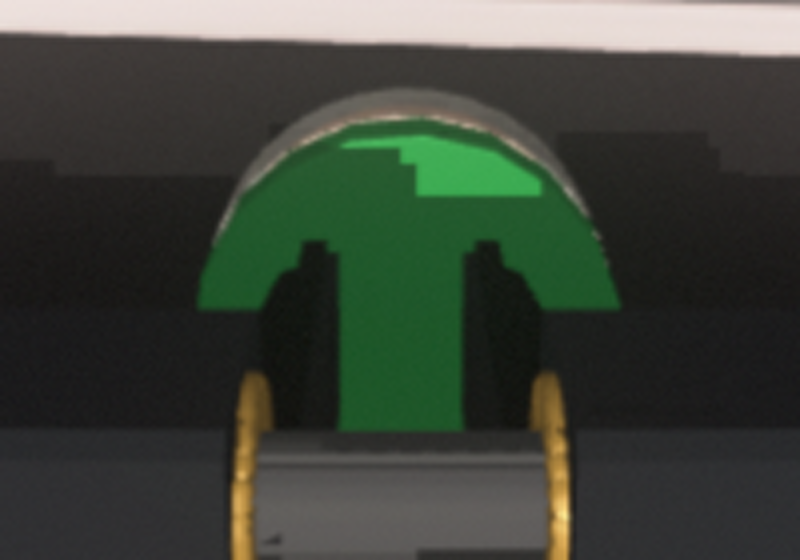

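Call:
step_arm(
  targets=[0,0,0,0,0,0,0,0,0,0,0,0,0,0,0,0,0,0,0,0],
  hand=0.085,
)

```text
t: 6.45
ee_pos: [552.9, 179.7, 37.0]
ee_rot: [0.0, 1.0, 0.001, 0.0]
force: [-0.5, -0.2, 0.2]
grip_width: 42.1
finger_force: 0.0
```

Call:
step_arm(
  targets=[0,0,0,0,0,0,0,0,0,0,0,0,0,0,0,0,0,0,0,0],
)

```text
t: 6.95
ee_pos: [552.9, 179.7, 37.0]
ee_rot: [0.0, 1.0, 0.001, 0.0]
force: [1.0, -0.9, -0.1]
grip_width: 81.8
finger_force: 0.0
```

Call:
step_arm(
  targets=[0.0,0,0.002,0,0,0,0,0,0,0,0.002,0,0,0,0,0,0,0,0,0],
)

```text
t: 7.45
ee_pos: [552.9, 179.7, 32.9]
ee_rot: [0.0, 1.0, 0.001, -0.0]
force: [0.5, 0.2, -0.2]
grip_width: 85.0
finger_force: 0.0
```

Call:
step_arm(
  targets=[0.0,0,0.002,0,0,0,0,0,0,0,0.002,0,0,0,0,0,0,0,0,0],
)

```text
t: 7.95
ee_pos: [552.9, 179.7, 29.0]
ee_rot: [0.0, 1.0, 0.001, -0.0]
force: [0.8, 0.1, -0.5]
grip_width: 85.0
finger_force: 0.0
```

```bash
python3 -c "
from h import *
im,i=shot('wrist','w5');im2,i2=shot('top','t5');o=manip.get_obs();print(o['force'],o['ee_pos'],proj(i2,[[553,180,37],[530,60,19]]))
c=im2[170:290,150:310];cv2.imwrite('pics/m5.png',np.hstack([cv2.resize(im,(400,300)),cv2.resize(c,(400,300),interpolation=cv2.INTER_CUBIC)]))"
```

```text
[-0.16607599 -0.95803441  0.93501413] [552.93350595 179.73028418  29.02600425] [[218.7085344  221.889441  ]
 [261.56501537 230.2826787 ]]
```

View pics/m5.png

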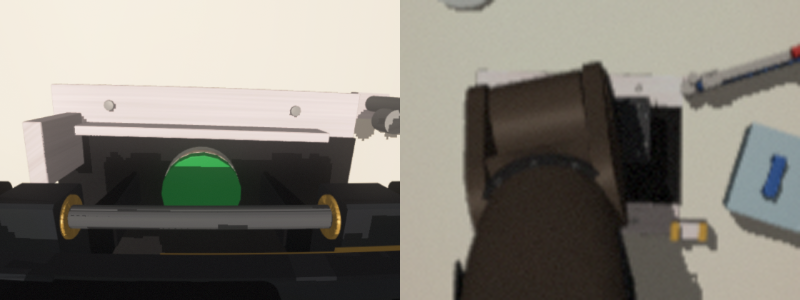

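Call:
step_arm(
  targets=[0.0,0,0.002,0,0,0,0,0,0,0,0.002,0,0,0,0,0,0,0,0,0],
)

```text
t: 8.55
ee_pos: [552.9, 179.7, 24.9]
ee_rot: [0.0, 1.0, 0.001, -0.0]
force: [-0.9, -0.7, 0.2]
grip_width: 85.1
finger_force: 0.0
```

Call:
step_arm(
  targets=[0.0,0,0.002,0,0,0,0,0,0,0,0.002,0,0,0,0,0,0,0,0,0],
)

```text
t: 9.05
ee_pos: [552.9, 179.7, 20.9]
ee_rot: [0.0, 1.0, 0.001, -0.0]
force: [0.1, -0.1, 0.3]
grip_width: 84.3
finger_force: 0.0
```

Call:
step_arm(
  targets=[0,0,0,0,0,0,0,0,0,0,0,0,0,0,0,0,0,0,0,0],
  hand=0.0,
  squeeze=15,
)

```text
t: 9.55
ee_pos: [552.9, 179.7, 21.0]
ee_rot: [0.0, 1.0, 0.001, 0.0]
force: [0.0, -1.2, -0.1]
grip_width: 55.3
finger_force: 15.0
```

Call:
step_arm(
  targets=[0,0,0,0,0,0,0,0,0,0,0,0,0,0,0,0,0,0,0,0],
)

```text
t: 10.05
ee_pos: [552.9, 179.7, 21.0]
ee_rot: [0.0, 1.0, 0.001, 0.0]
force: [0.2, -0.0, 0.9]
grip_width: 55.5
finger_force: 15.0
```

Call:
step_arm(
  targets=[0,0,-0.02,0,0,0,-0.03,0,0,0,-0.03,0,0,0,0,0,0,0,0,0],
)

```text
t: 10.55
ee_pos: [552.9, 179.7, 101.1]
ee_rot: [-0.0, 1.0, 0.001, 0.0]
force: [-1.1, 0.4, -1.4]
grip_width: 55.4
finger_force: 15.0
```

Call:
step_arm(
  targets=[0.03,0,0,0,0.03,0,0,0,0.03,0,0,0,0.03,0,0,0,0.02,0,0,0],
)

```text
t: 11.05
ee_pos: [693.9, 179.8, 98.7]
ee_rot: [0.0, 1.0, 0.001, -0.001]
force: [-0.6, -1.1, 0.1]
grip_width: 55.8
finger_force: 15.0
```

Call:
step_arm(
  targets=[0,0,0.03,0,0,0,0.03,0,0,0,0.025,0,0,0,0.005,0,0,0,0,0],
)

```text
t: 11.55
ee_pos: [692.2, 180.0, 9.4]
ee_rot: [0.0, 1.0, 0.001, -0.001]
force: [0.2, -0.4, -0.1]
grip_width: 55.4
finger_force: 15.0
```

Call:
step_arm(
  targets=[0,0,0.002,0,0,0,0,0,0,0,0.002,0,0,0,0,0,0,0,0,0],
)

```text
t: 12.05
ee_pos: [693.0, 180.1, 7.4]
ee_rot: [0.0, 1.0, 0.001, 0.0]
force: [0.1, -0.6, -0.9]
grip_width: 55.7
finger_force: 15.0
```

Call:
step_arm(
  targets=[0,0,0.001,0,0,0,0,0,0,0,0.001,0,0,0,0,0,0,0,0,0],
)

```text
t: 12.55
ee_pos: [693.0, 180.1, 6.0]
ee_rot: [0.0, 1.0, 0.001, 0.0]
force: [-2.3, -1.2, 8.0]
grip_width: 55.7
finger_force: 15.0
```

Call:
step_arm(
  targets=[0,0,0.001,0,0,0,0,0,0,0,0.0,0,0,0,0,0,0,0,0,0],
)

```text
t: 13.05
ee_pos: [693.1, 180.2, 5.9]
ee_rot: [0.0, 1.0, 0.001, 0.001]
force: [-4.8, -1.5, 13.8]
grip_width: 55.5
finger_force: 15.0
```

Call:
step_arm(
  targets=[0,0,0,0,0,0,0,0,0,0,0,0,0,0,0,0,0,0,0,0],
  hand=0.08,
)

```text
t: 13.55
ee_pos: [692.9, 180.1, 3.8]
ee_rot: [0.0, 1.0, 0.001, -0.0]
force: [0.1, 0.2, 0.0]
grip_width: 79.4
finger_force: 0.0
```

Call:
step_arm(
  targets=[0,0,-0.02,0,0,0,-0.04,0,0,0,-0.04,0,0,0.04,0,0,0,0.045,0,0],
)

```text
t: 14.05
ee_pos: [693.5, 95.6, 105.5]
ee_rot: [-0.0, 1.0, 0.003, 0.001]
force: [1.5, -0.7, -0.8]
grip_width: 79.8
finger_force: 0.0
```

Call:
step_arm(
  targets=[0,0,0.03,0,0,0,0.03,0,0,0,0.03,0,0,0,0,0,0,0,0,0],
  hand=0.01,
)

```text
t: 14.55
ee_pos: [693.3, 95.2, 14.3]
ee_rot: [0.0, 1.0, 0.001, -0.0]
force: [1.2, 0.1, -0.3]
grip_width: 45.4
finger_force: 0.0
```

Call:
step_arm(
  targets=[0,0,0.002,0,0,0,0.002,0,0,0,0.002,0,0,0,0,0,0,0,0,0],
)

```text
t: 15.05
ee_pos: [693.2, 95.2, 8.3]
ee_rot: [0.0, 1.0, 0.001, 0.0]
force: [-0.7, -0.0, 0.2]
grip_width: 11.0
finger_force: 0.0
```

Call:
step_arm(
  targets=[0,0,0.002,0,0,0,0.002,0,0,0,0.002,0,0,0,0,0,0,0,0,0],
)

```text
t: 15.55
ee_pos: [693.2, 95.1, 1.9]
ee_rot: [0.0, 1.0, 0.001, -0.0]
force: [-1.0, -0.6, 0.5]
grip_width: 10.0
finger_force: 0.0
```

Call:
step_arm(
  targets=[0,0,0.001,0,0,0,0.001,0,0,0,0.001,0,0,0,0,0,0,0,0,0],
)

```text
t: 16.05
ee_pos: [693.1, 95.1, -1.0]
ee_rot: [0.0, 1.0, 0.001, -0.0]
force: [-0.8, 1.0, -0.7]
grip_width: 9.9
finger_force: 0.0
```

Call:
step_arm(
  targets=[0,0,0.001,0,0,0,0.001,0,0,0,0.001,0,0,0,0,0,0,0,0,0],
)

```text
t: 16.55
ee_pos: [693.1, 95.1, -4.0]
ee_rot: [0.0, 1.0, 0.001, -0.0]
force: [1.1, -0.3, -0.2]
grip_width: 10.1
finger_force: 0.0
```

Call:
step_arm(
  targets=[0,0,0.001,0,0,0,0.001,0,0,0,0.001,0,0,0,0,0,0,0,0,0],
)

```text
t: 17.05
ee_pos: [693.1, 95.1, -7.0]
ee_rot: [0.0, 1.0, 0.001, -0.0]
force: [0.2, -0.1, 0.2]
grip_width: 10.1
finger_force: 0.0
```

Call:
step_arm(
  targets=[0,0,0.001,0,0,0,0.001,0,0,0,0.001,0,0,0,0,0,0,0,0,0],
)

```text
t: 17.55
ee_pos: [693.3, 95.1, -8.3]
ee_rot: [0.0, 1.0, 0.001, 0.0]
force: [-5.3, -0.6, 14.4]
grip_width: 10.0
finger_force: 7.3
```

Call:
step_arm(
  targets=[0,0,0.001,0,0,0,0.001,0,0,0,0,0,0,0,0,0,0,0,0,0],
)

```text
t: 18.05
ee_pos: [693.3, 95.1, -8.4]
ee_rot: [0.0, 1.0, 0.001, 0.001]
force: [-12.0, -1.2, 31.3]
grip_width: 9.8
finger_force: 15.5
```

Call:
step_arm(
  targets=[0,0,-0.045,0,0,0,-0.045,0,0,0,-0.045,0,0,0,-0.045,0,0,0,-0.045,0],
  hand=0.06,
)

```text
t: 18.55
ee_pos: [692.8, 95.2, 215.0]
ee_rot: [0.0, 1.0, 0.001, 0.0]
force: [0.4, 0.4, 0.1]
grip_width: 44.5
finger_force: 0.0
```

Call:
step_arm(
  targets=[-0.037,0.025,-0.02,0,-0.037,0.025,-0.02,0,-0.037,0.025,-0.02,0,-0.037,0.025,-0.02,0,-0.037,0.025,-0.02,0],
)

```text
t: 19.05
ee_pos: [506.7, -31.0, 313.7]
ee_rot: [0.0, 1.0, 0.002, 0.0]
force: [0.2, -0.5, 0.2]
grip_width: 60.0
finger_force: 0.0
```

Call:
step_arm(
  targets=[0,0,0,0.15,0,0,0,0.15,0,0,0,0,0,0,0,0,0,0,0,0],
)

```text
t: 19.55
ee_pos: [508.6, -30.2, 312.8]
ee_rot: [0.0, 0.989, -0.146, -0.0]
force: [0.2, 0.3, -0.6]
grip_width: 60.2
finger_force: 0.0
```

```bash
python3 - <<'E'
from h import *
im,i=shot('wrist','w6');o=manip.get_obs();print(o['ee_pos'],o['ee_rot'])
h,s,v=cv2.split(cv2.cvtColor(im,cv2.COLOR_BGR2HSV))
b=(h>105)&(h<125)&(s>140)&(v>60)
for m,st,c in comps(b,60):
    r=cv2.minAreaRect(np.argwhere(m)[:,::-1].astype(np.float32));p=onz(i,cv2.boxPoints(r),255);print('blue',st,onz(i,r[0],255).round(1),p.round(1).tolist())
E
```

```text
[508.55980567 -30.19975291 312.75970904] [ 3.10127624e-05  9.89204838e-01 -1.46539182e-01 -2.34505051e-04]
blue [277 197  17  13 178] [[522.4 -37.3 255. ]] [[527.9, -33.3, 255.0], [524.8, -43.7, 255.0], [516.7, -41.4, 255.0], [519.9, -30.9, 255.0]]
blue [282 214  10  28 133] [[505.3 -33.4 255. ]] [[515.5, -33.2, 255.0], [513.7, -39.1, 255.0], [495.0, -33.6, 255.0], [496.8, -27.5, 255.0]]
```

View pics/w6.png

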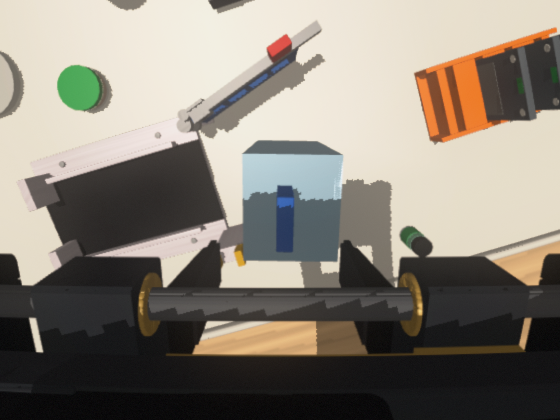

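```bash
python3 - <<'E'
from h import *
im,i=load('w6')
p=onz(i,[[285.3,185.5],[285.3,251],[277,218],[293.7,218]],255);print(p.round(1),p[:2].mean(0))
d=p[0]-p[1];print('len',np.linalg.norm(d),'yaw',np.arctan2(d[1],d[0]),np.linalg.norm(p[2]-p[3]))
q=onz(i,[[244,153],[341,153],[338,260],[244,260]],209);print(q.round(1),q.mean(0),np.linalg.norm(q[0]-q[1]),np.linalg.norm(q[1]-q[2]))
print(proj(i,[[508.6,-30.2,325]]))
E
```

```text
[[533.9 -41.  255. ]
 [489.  -27.6 255. ]
 [513.8 -29.  255. ]
 [510.5 -40.1 255. ]] [511.43900182 -34.30749014 255.        ]
len 46.85148092060185 yaw -0.2894184957079632 11.512869619581965
[[560.1 -15.6 209. ]
 [538.1 -88.7 209. ]
 [451.6 -63.9 209. ]
 [474.7  12.5 209. ]] [506.14516634 -38.94284094 209.        ] 76.3748172091152 89.98929220223073
[[281.13581562 263.15990557]]
```

Call:
step_arm(
  targets=[0,0.003,0.02,0,0,0,0.03,0,0,0,0.03,0,0,0,0.015,0,0,0,0,0],
)

```text
t: 20.1
ee_pos: [506.8, -33.0, 216.1]
ee_rot: [-0.0, 0.989, -0.147, -0.002]
force: [0.3, -0.1, -0.2]
grip_width: 60.1
finger_force: 0.0
```

Call:
step_arm(
  targets=[0,0,0,0,0,0,0,0,0,0,0,0,0,0,0,0,0,0,0,0],
  hand=0.0,
  squeeze=35,
)

```text
t: 20.6
ee_pos: [507.7, -33.2, 218.4]
ee_rot: [0.0, 0.989, -0.148, 0.0]
force: [0.3, -0.1, -0.6]
grip_width: 25.4
finger_force: 0.0
```

Call:
step_arm(
  targets=[0,0,0,0,0,0,0,0,0,0,0,0,0,0,0,0,0,0,0,0],
)

```text
t: 21.1
ee_pos: [507.7, -33.2, 218.1]
ee_rot: [0.0, 0.989, -0.148, 0.0]
force: [0.0, 0.4, 1.2]
grip_width: 11.9
finger_force: 35.0
```

Call:
step_arm(
  targets=[0,0,-0.004,0,0,0,-0.004,0,0,0,0,-0.13,0,0,0,-0.134,0,0,0,0],
)

```text
t: 21.6
ee_pos: [507.3, -33.2, 225.8]
ee_rot: [-0.0, 1.0, -0.016, -0.0]
force: [-0.3, 0.6, -7.1]
grip_width: 11.7
finger_force: 35.0
```

Call:
step_arm(
  targets=[0.006,-0.015,0,0,0.006,-0.015,0,0,0.004,-0.015,0,0,0.003,-0.01,0,0,0,0,0,0],
)

```text
t: 22.1
ee_pos: [528.6, 22.3, 225.9]
ee_rot: [-0.0, 1.0, -0.017, -0.0]
force: [0.3, 0.1, -7.0]
grip_width: 11.4
finger_force: 35.0
```

```bash
python3 - <<'E'
from h import *
im,i=shot('wrist','w7');o=manip.get_obs();print(o['ee_pos'],o['ee_rot'],o['force'])
E
```

```text
[528.3153248   21.52004457 225.85150844] [ 1.40210856e-04  9.99864854e-01 -1.64374551e-02 -2.53052011e-04] [-0.84474382 -1.16094521 -6.95838895]
```

View pics/w7.png

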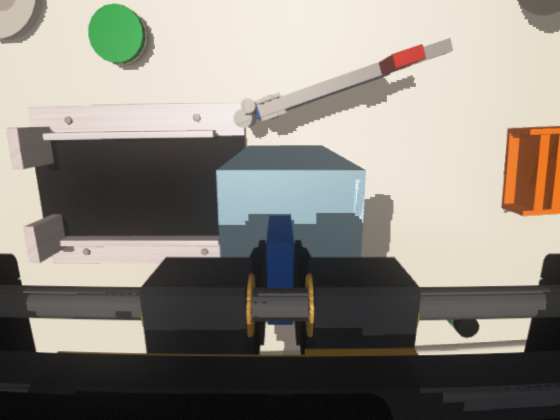

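Call:
step_arm(
  targets=[0,0,0.003,0,0,0,0.003,0,0,-0.001,0,0,0,-0.001,0,0,0,0,0,0],
)

```text
t: 22.65
ee_pos: [528.5, 23.0, 220.1]
ee_rot: [0.0, 1.0, -0.017, 0.0]
force: [0.3, 0.3, -7.8]
grip_width: 11.9
finger_force: 35.0
```

Call:
step_arm(
  targets=[0,-0.001,0,0,0,0,0,0,0,-0.001,0,0,0,0,0,0,0,0,0,0],
)

```text
t: 23.15
ee_pos: [528.6, 25.1, 220.0]
ee_rot: [0.0, 1.0, -0.017, 0.0]
force: [0.9, 0.8, -6.1]
grip_width: 11.7
finger_force: 35.0
```

Call:
step_arm(
  targets=[0,-0.001,0,0,0,0,0,0,0,-0.001,0,0,0,0,0,0,0,0,0,0],
)

```text
t: 23.65
ee_pos: [528.6, 27.1, 220.0]
ee_rot: [0.0, 1.0, -0.017, 0.0]
force: [-0.2, -0.4, -5.7]
grip_width: 11.7
finger_force: 35.0
```

Call:
step_arm(
  targets=[0,-0.001,0,0,0,0,0,0,0,-0.001,0,0,0,0,0,0,0,0,0,0],
)

```text
t: 24.15
ee_pos: [528.7, 29.1, 220.1]
ee_rot: [0.0, 1.0, -0.017, 0.0]
force: [-0.7, -1.7, -6.4]
grip_width: 11.7
finger_force: 35.0
```

Call:
step_arm(
  targets=[0,-0.001,0,0,0,0,0,0,0,-0.001,0,0,0,0,0,0,0,0,0,0],
)

```text
t: 24.65
ee_pos: [528.8, 31.1, 220.0]
ee_rot: [0.0, 1.0, -0.017, 0.0]
force: [-0.6, -2.6, -5.5]
grip_width: 11.6
finger_force: 35.0
```

Call:
step_arm(
  targets=[0,0.0015,0.001,0,0,0,0.001,0,0,0,0,0,0,0,0,0,0,0,0,0],
)

```text
t: 25.15
ee_pos: [529.0, 29.5, 218.6]
ee_rot: [0.0, 1.0, -0.017, 0.001]
force: [-2.0, -4.6, 6.2]
grip_width: 11.9
finger_force: 35.0
```

Call:
step_arm(
  targets=[0,0,0,0,0,0,0,0,0,0,0,0,0,0,0,0,0,0,0,0],
  hand=0.022,
)

```text
t: 25.65
ee_pos: [528.7, 29.7, 217.9]
ee_rot: [-0.0, 1.0, -0.017, -0.0]
force: [-1.0, 0.2, -0.4]
grip_width: 21.9
finger_force: 0.0
```

```bash
python3 - <<'E'
from h import *
im,i=shot('wrist','w8');o=manip.get_obs();print(o['ee_pos'],o['force'],o['grip_width'])
im2,i2=shot('side','s8')
cv2.imwrite('pics/m8.png',np.hstack([cv2.resize(im,(400,300)),cv2.resize(im2[160:310,160:360],(400,300),interpolation=cv2.INTER_CUBIC)]))
E
```

```text
[528.71498087  29.69459197 217.93728133] [ 0.89320438 -1.1286228   0.03824258] 21.59651768891501
```

View pics/m8.png

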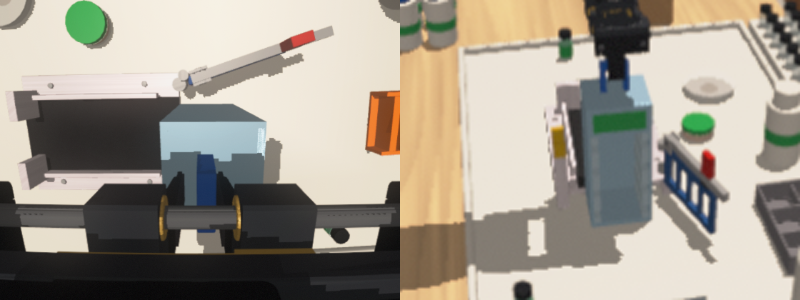

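Call:
step_arm(
  targets=[0,-0.012,-0.001,0,0,-0.018,-0.0015,0,0,-0.018,0.0005,0,0,-0.018,0.0015,0,0,-0.018,0.0035,0],
)

```text
t: 26.25
ee_pos: [531.5, 115.0, 215.3]
ee_rot: [-0.0, 1.0, -0.017, 0.0]
force: [-0.6, -0.5, 0.8]
grip_width: 22.1
finger_force: 0.0
```

Call:
step_arm(
  targets=[0,-0.014,0.003,0,0,-0.012,0.004,0,0,-0.012,0.0065,0,0,-0.01,0.0065,0,0,-0.012,0.006,0],
)

```text
t: 26.75
ee_pos: [533.4, 174.2, 188.4]
ee_rot: [0.0, 1.0, -0.017, -0.0]
force: [0.2, 0.9, 0.4]
grip_width: 22.4
finger_force: 0.6
```

Continue the guided lowering.

Call:
step_arm(
  targets=[0,-0.011,0.008,0,0,-0.012,0.009,0,0,-0.015,0.012,0,0,-0.015,0.014,0,0,-0.013,0.015,0],
)

```text
t: 27.25
ee_pos: [535.7, 240.8, 129.7]
ee_rot: [0.0, 1.0, -0.016, 0.0]
force: [-0.1, -0.1, -0.3]
grip_width: 21.9
finger_force: 0.0
```

Call:
step_arm(
  targets=[0,-0.012,0.016,0,0,-0.01,0.017,0,0,-0.009,0.018,0,0,-0.008,0.021,0,0,-0.007,0.02,0],
)

```text
t: 27.75
ee_pos: [537.0, 286.2, 37.1]
ee_rot: [0.0, 1.0, -0.016, -0.0]
force: [-0.1, 0.5, 0.2]
grip_width: 21.9
finger_force: 0.0
```

Call:
step_arm(
  targets=[0,-0.004,0.016,0,0,0,0,0,0,0,0,0,0,0,0,0,0,0,0,0],
)

```text
t: 28.25
ee_pos: [537.8, 289.4, 23.9]
ee_rot: [-0.0, 1.0, -0.017, 0.001]
force: [0.7, 0.2, 1.0]
grip_width: 22.2
finger_force: 0.0
```

```bash
python3 - <<'E'
from h import *
im,i=shot('wrist','w9');o=manip.get_obs();print(o['ee_pos'],o['force'],o['grip_width'])
im2,i2=shot('side','s9')
cv2.imwrite('pics/m9.png',np.hstack([cv2.resize(im,(400,300)),cv2.resize(im2[160:310,160:360],(400,300),interpolation=cv2.INTER_CUBIC)]))
E
```

```text
[537.78528098 289.35174086  23.8665445 ] [-5.79698744e-04  6.59516015e-02 -1.00119581e+00] 21.96744547438318
```

View pics/m9.png

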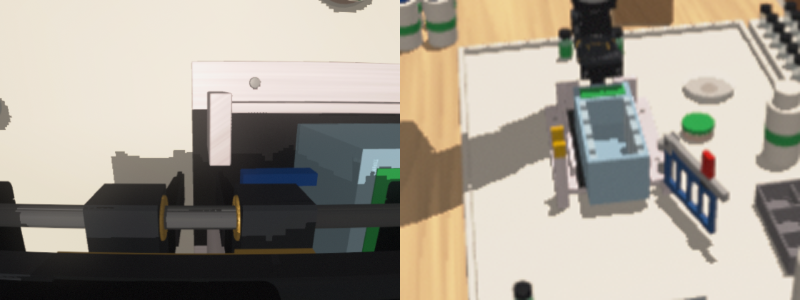

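```bash
python3 - <<'E'
from h import *
im,i=load('w9')
print(onz(i,[[336,240],[336,258],[444,240]],59).round(1)); print('top edge cassette',onz(i,[[416,175],[416,200]],99).round(1),'stop',onz(i,[[292,130],[322,130],[292,228],[322,228]],69).round(1))
h,s,v=cv2.split(cv2.cvtColor(im,cv2.COLOR_BGR2HSV));b=(h>105)&(h<125)&(s>140)&(v>60)
for m,st,c in comps(b,60): print(st)
E
```

```text
[[557.2 264.9  59. ]
 [548.9 264.9  59. ]
 [555.5 217.6  59. ]]
top edge cassette [[590.6 246.8  99. ]
 [582.9 246.4  99. ]] stop [[604.3 283.   69. ]
 [603.9 271.8  69. ]
 [566.2 284.   69. ]
 [565.8 272.1  69. ]]
[ 336  235  109   25 2321]
```

Call:
step_arm(
  targets=[0,0,-0.045,0,0,0,-0.045,-0.148,0,0,-0.045,-0.148,0,0,-0.045,-0.148,0,0,-0.03,-0.148],
  hand=0.055,
)

```text
t: 28.85
ee_pos: [537.7, 289.5, 237.0]
ee_rot: [-0.0, 0.96, 0.279, 0.002]
force: [0.0, -0.5, -1.2]
grip_width: 53.1
finger_force: 0.0
```

Call:
step_arm(
  targets=[0,0,0,-0.148,0,0,0,-0.148,0,0,0,-0.148,0,0,0,-0.148,0,0,0,-0.148],
)

```text
t: 29.35
ee_pos: [537.3, 289.3, 233.5]
ee_rot: [0.0, 0.795, 0.607, 0.0]
force: [1.5, -0.0, 0.3]
grip_width: 54.9
finger_force: 0.0
```

Call:
step_arm(
  targets=[0,0,0,-0.148,0,0,0,-0.095,-0.03,0,0,0,-0.044,0.001,0,0,-0.044,0.001,0,0],
)

```text
t: 29.85
ee_pos: [535.5, 170.4, 233.3]
ee_rot: [0.0, 0.717, 0.697, 0.0]
force: [0.4, 0.3, -0.3]
grip_width: 54.7
finger_force: 0.0
```

Call:
step_arm(
  targets=[-0.044,0.001,0,0,-0.044,0,0,0,-0.044,0,0,0,-0.044,0,0,0,-0.03,0,0,0],
)

```text
t: 30.35
ee_pos: [530.5, -37.1, 233.6]
ee_rot: [0.0, 0.718, 0.696, 0.0]
force: [0.5, 0.1, 0.0]
grip_width: 54.5
finger_force: 0.0
```

```bash
python3 - <<'E'
from h import *
im,i=shot('wrist','w10');o=manip.get_obs();print(o['ee_pos'],o['ee_rot'])
h,s,v=cv2.split(cv2.cvtColor(im,cv2.COLOR_BGR2HSV));m=(h>95)&(h<110)&(s>40)&(v>90)
for a,st,c in comps(m,800):
    q=cv2.boxPoints(cv2.minAreaRect(np.argwhere(a)[:,::-1].astype(np.float32)));print(st,onz(i,q,99).round(1).tolist())
V=i['view'];print(-V[:3,:3].T@V[:3,3])
E
```

```text
[530.69668315 -39.76741514 233.48476107] [ 8.42431045e-04  7.18164857e-01  6.95872472e-01 -1.77022921e-04]
[533.51371609  32.38773321 416.14445913]
```

```bash
python3 - <<'E'
from h import *
im,i=load('w10');h,s,v=cv2.split(cv2.cvtColor(im,cv2.COLOR_BGR2HSV))
m=(h>88)&(h<118)&(s>35)&(v>45)
for a,st,c in comps(m,600):
    q=cv2.boxPoints(cv2.minAreaRect(np.argwhere(a)[:,::-1].astype(np.float32)));print(st,onz(i,q,99).round(1).tolist())
for r in (60,120,180,220): print([tuple(hsvv) for hsvv in np.dstack([h,s,v])[r,180:400:20].tolist()])
E
```

```text
[219   0  33 144 771] [[471.8, 127.4, 99.0], [492.3, 130.0, 99.0], [508.8, 14.6, 99.0], [486.8, 11.3, 99.0]]
[ 238    0   79   95 3317] [[499.3, 55.5, 99.0], [503.1, 128.8, 99.0], [565.8, 126.9, 99.0], [565.0, 53.5, 99.0]]
[237  91  48  43 750] [[494.2, 29.0, 99.0], [508.0, 60.5, 99.0], [538.2, 48.7, 99.0], [525.0, 16.6, 99.0]]
[ 345  108   52  140 1592] [[588.9, 38.7, 99.0], [608.5, 43.7, 99.0], [649.3, -82.3, 99.0], [627.8, -88.0, 99.0]]
[(21, 32, 226), (7, 27, 218), (105, 4, 132), (90, 15, 99), (97, 35, 212), (97, 35, 218), (98, 37, 111), (86, 14, 150), (7, 14, 234), (13, 28, 219), (19, 27, 233)]
[(20, 184, 209), (12, 30, 112), (21, 29, 227), (96, 35, 202), (96, 36, 207), (96, 35, 212), (96, 33, 214), (98, 33, 86), (18, 31, 123), (21, 22, 81), (15, 24, 149)]
[(18, 36, 121), (18, 36, 122), (18, 36, 122), (18, 35, 124), (20, 30, 230), (20, 28, 231), (20, 26, 233), (21, 25, 233), (20, 27, 232), (17, 33, 123), (15, 20, 76)]
[(19, 35, 117), (17, 35, 117), (19, 35, 118), (19, 34, 119), (18, 36, 205), (18, 36, 122), (17, 37, 124), (20, 29, 231), (21, 29, 229), (19, 34, 121), (109, 127, 122)]
```

Call:
step_arm(
  targets=[0,0,0.04,0,0,0,0.045,0,0,0,0.045,0,0,0,0.045,0,0,0,0,0],
)

```text
t: 30.9
ee_pos: [528.4, -34.2, 54.1]
ee_rot: [-0.003, 0.717, 0.697, -0.002]
force: [-0.8, -0.2, 0.5]
grip_width: 54.9
finger_force: 0.0
```

Call:
step_arm(
  targets=[0.02,0,0,0,0.01,0,0,0,0.008,0,0,0,0.006,0,0,0,0.006,0,0,0],
)

```text
t: 31.4
ee_pos: [533.2, 15.3, 59.5]
ee_rot: [0.001, 0.717, 0.697, 0.001]
force: [-0.1, -6.5, 3.1]
grip_width: 55.0
finger_force: 2.9
```

Call:
step_arm(
  targets=[0.006,0,0,0,0.006,0,0,0,0.006,0,0,0,0.006,0,0,0,0.006,0,0,0],
)

```text
t: 31.9
ee_pos: [534.0, 45.1, 59.4]
ee_rot: [0.001, 0.717, 0.697, 0.001]
force: [-0.2, -5.5, 4.5]
grip_width: 55.1
finger_force: 3.0
```

Sliding with about 6 N. Continue gently to the stops.

Call:
step_arm(
  targets=[0.003,0,0,0,0.003,0,0,0,0.002,0,0,0,0.002,0,0,0,0,0,0,0],
)

```text
t: 32.4
ee_pos: [534.1, 55.3, 59.1]
ee_rot: [0.001, 0.717, 0.697, 0.001]
force: [0.3, -2.9, 3.1]
grip_width: 55.2
finger_force: 1.8
```

Call:
step_arm(
  targets=[0.001,0,0,0,0.001,0,0,0,0.001,0,0,0,0.001,0,0,0,0,0,0,0],
)

```text
t: 32.9
ee_pos: [534.4, 55.5, 59.1]
ee_rot: [0.002, 0.717, 0.697, -0.001]
force: [-1.4, -38.1, 6.5]
grip_width: 55.4
finger_force: 19.1
```

Call:
step_arm(
  targets=[0.001,0,0,0,0.001,0,0,0,0.001,0,0,0,0.0,0,0,0,0,0,0,0],
)

```text
t: 33.4
ee_pos: [534.4, 55.7, 59.2]
ee_rot: [0.003, 0.717, 0.697, -0.002]
force: [-4.7, -64.1, 11.4]
grip_width: 55.1
finger_force: 31.9
```

Call:
step_arm(
  targets=[-0.02,0,0,0,0,0,-0.045,0,0,0,-0.045,0,0,0,-0.045,0.148,0,0,-0.045,0.148],
)

```text
t: 33.9
ee_pos: [532.7, 42.6, 240.4]
ee_rot: [-0.0, 0.814, 0.581, 0.0]
force: [0.9, -0.6, -0.7]
grip_width: 54.7
finger_force: 0.0
```

Call:
step_arm(
  targets=[0,0,0,0.148,0,0,0,0.148,0,0,0,0.148,0,0,0,0.148,0,0,0,0.148],
)

```text
t: 34.4
ee_pos: [532.9, 42.7, 238.5]
ee_rot: [-0.0, 0.969, 0.247, 0.0]
force: [0.5, 0.1, 0.5]
grip_width: 54.9
finger_force: 0.0
```

Call:
step_arm(
  targets=[0,0,0,0.148,0,0,0,0.148,0,0,0,0.148,0,0,0,0.09,0,0,0,0],
  hand=0.025,
)

```text
t: 34.9
ee_pos: [533.0, 42.7, 238.4]
ee_rot: [-0.0, 1.0, -0.015, 0.0]
force: [-0.2, 0.8, 0.6]
grip_width: 25.9
finger_force: 0.0
```

Call:
step_arm(
  targets=[-0.024,-0.044,0,0,-0.024,-0.044,0,0,-0.024,-0.044,0,0,0,0,0,0,0,0,0,0],
)

```text
t: 35.4
ee_pos: [464.7, 177.0, 238.4]
ee_rot: [-0.0, 1.0, -0.012, 0.0]
force: [0.7, 0.5, -0.4]
grip_width: 25.0
finger_force: 0.0
```

```bash
python3 - <<'E'
from h import *
im,i=shot('wrist','w11');o=manip.get_obs();print(o['ee_pos'],o['ee_rot'])
V=i['view'];print(-V[:3,:3].T@V[:3,3])
cv2.imwrite("pics/w11b.png",cv2.resize(im[20:320,110:510],(800,600),interpolation=cv2.INTER_CUBIC))
print(lid(im,i))
E
```

```text
[465.20993738 176.13493842 238.24867475] [ 2.54501394e-05  9.99918605e-01 -1.27564167e-02  2.39282728e-04]
[534.60964409 175.75574669 421.04863364]
[(np.int32(2713), array([537. , 262.6,  45. ]), array([ 177,   80,   36,   83, 2713], dtype=int32))]
```

View pics/w11b.png

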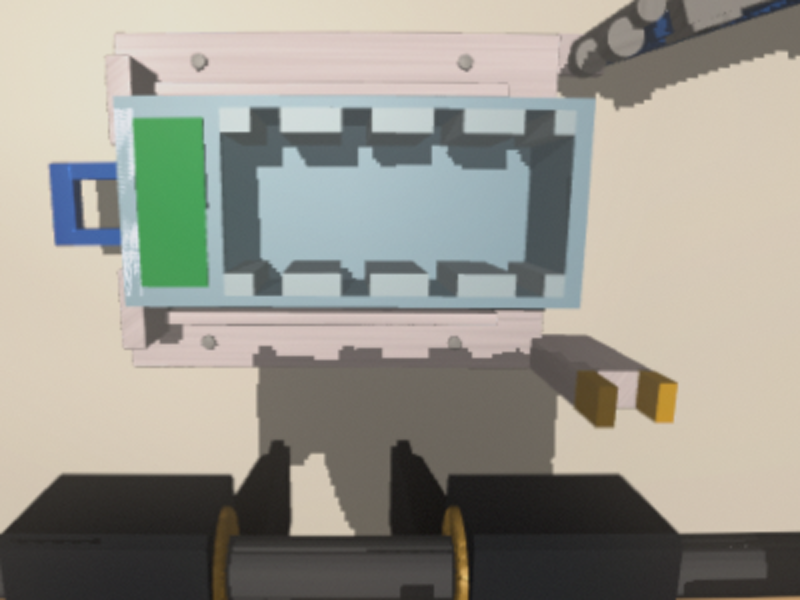

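```bash
python3 - <<'E'
from h import *
im,i=load('w11');G=im.mean(2)
def cr(a,t):
    k=np.where((a[:-1]-t)*(a[1:]-t)<0)[0];return (k+(t-a[k])/(a[k+1]-a[k])).round(2)
for r,(c0,c1) in {80:(225,395),162:(225,395)}.items():
    a=G[r-2:r+3].mean(0);e=cr(a[c0:c1],150)+c0;print(r,e, onz(i,np.c_[e,np.full(len(e),r)],99)[:,:2].round(1).tolist())
for c in (240,265,300,330,380):
    a=G[60:190,c];print(c,(cr(a,130)+60),(cr(a,190)+60))
P=np.array([[594,98],[580,307],[127,305],[115,97]])/2+[110,20];q=onz(i,P,99);print(q.round(1),q.mean(0),[np.linalg.norm(q[k]-q[k-1]).round(1) for k in range(4)])
E
```

```text
80 [234.54 249.63 280.29 295.48 326.38 341.59 371.66 387.34] [[569.7, 213.5], [569.3, 200.7], [568.6, 174.7], [568.4, 161.8], [567.9, 135.6], [567.6, 122.6], [567.3, 96.9], [567.1, 83.4]]
162 [236.05 250.72 279.82 294.63 323.62 338.6  367.24 382.25] [[500.0, 215.6], [499.7, 202.6], [499.1, 176.7], [498.8, 163.5], [498.2, 137.7], [498.0, 124.3], [497.4, 98.7], [497.2, 85.2]]
240 [ 73.5  102.57 148.49 167.38 172.68 175.16] [ 72.11 103.96 176.46 180.44]
265 [ 85.91 102.5  149.86 156.01 173.19 175.39] [ 85.11 104.21 117.67 156.98 167.14 176.78 180.29 182.98]
300 [ 85.88 102.08 150.19 156.18 173.04 175.58] [ 85.05 157.44 166.33 176.84 180.24 182.84]
330 [ 73.71  92.39 150.07 167.67 173.47 175.83] [ 60.19  61.36  66.91 176.88 180.76 182.85]
380 [ 74.4  168.24 173.42 175.19 188.57] [68.15]
[[576.   66.9  99. ]
 [486.5  68.6  99. ]
 [492.1 272.6  99. ]
 [580.9 270.   99. ]] [533.88153591 169.50823016  99.        ] [np.float64(203.2), np.float64(89.5), np.float64(204.1), np.float64(88.8)]
```

Call:
step_arm(
  targets=[0,0.048,0,0,0,0.048,0,0,0,0.048,0,0,0,0.048,0,0,0,0.048,0,0],
)

```text
t: 35.95
ee_pos: [458.0, -67.1, 238.2]
ee_rot: [0.0, 1.0, -0.015, 0.0]
force: [0.7, -0.1, -0.1]
grip_width: 24.9
finger_force: 0.0
```

Call:
step_arm(
  targets=[0.002,0.048,0,0,0.002,0.048,0,0,0.002,0.048,0,0,0.002,0.048,0,0,0.001,0.048,0,0],
)

```text
t: 36.45
ee_pos: [459.4, -307.7, 238.1]
ee_rot: [0.0, 1.0, -0.015, 0.0]
force: [-0.1, 1.1, -0.3]
grip_width: 24.8
finger_force: 0.0
```

Call:
step_arm(
  targets=[0,0,0,0,0,0,0,0,0,0,0,0,0,0,0,0,0,0,0,0],
)

```text
t: 36.95
ee_pos: [460.7, -303.1, 238.3]
ee_rot: [0.0, 1.0, -0.013, 0.0]
force: [0.2, 0.1, -0.2]
grip_width: 24.7
finger_force: 0.0
```

```bash
python3 - <<'E'
from h import *
im,i=shot('wrist','w12');o=manip.get_obs();print(o['ee_pos'],o['ee_rot'])
h,s,v=cv2.split(cv2.cvtColor(im,cv2.COLOR_BGR2HSV))
g=(h>45)&(h<90)&(s>90)&(v>40)
for a,st,c in comps(g,12): print('g',st,c.round(1),onz(i,c,124).round(1))
o=(h>5)&(h<16)&(s>150)&(v>90)
P=np.argwhere(o[:260])[:,::-1];print('or bbox',P.min(0),P.max(0))
for a,st,c in comps(o,100): print(st)
cv2.imwrite("pics/w12b.png",cv2.resize(im[20:320,80:480],(800,600),interpolation=cv2.INTER_CUBIC))
E
```

```text
[ 460.75727771 -303.20645161  238.31811878] [ 1.48426132e-04  9.99909626e-01 -1.34420641e-02  1.66667032e-04]
g [ 512  141   48  136 4087] [541. 215.] [[ 446.7 -532.3  124. ]]
g [174 250  10   6  35] [178.  252.8] [[ 421.  -212.2  124. ]]
or bbox [209  58] [376 159]
[ 321   59   56   94 1919]
[ 209   61  111   99 7411]
```

View pics/w12b.png

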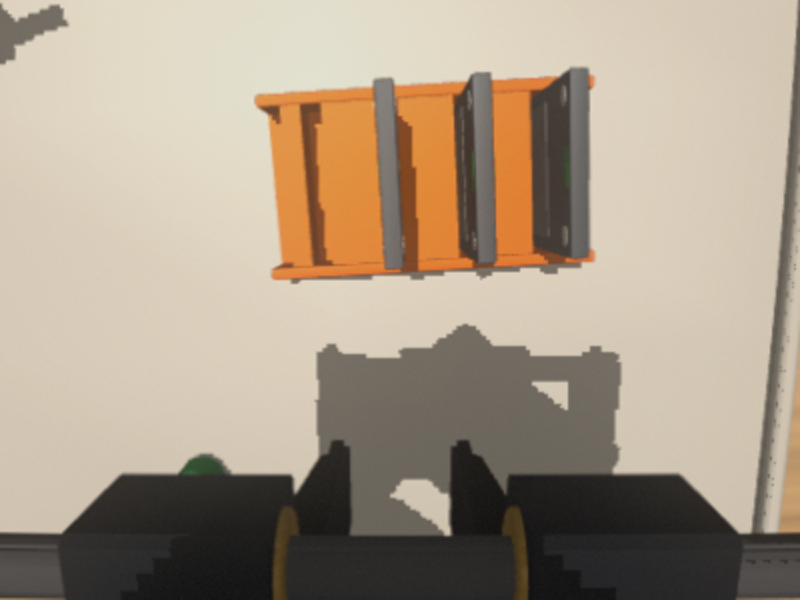

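```bash
python3 - <<'E'
from h import *
im,i=load('w12');h,s,v=cv2.split(cv2.cvtColor(im,cv2.COLOR_BGR2HSV))
print([tuple(x) for x in np.dstack([h,s,v])[105,262:376:3].tolist()])
m=(s<60)&(v>72)&(v<130);m[:45]=0;m[160:]=0;m[:,255:262]=0;m[:,:258]=0;m[:,380:]=0
m=cv2.morphologyEx(m.astype('uint8'),cv2.MORPH_OPEN,np.ones((5,5)))
for a,st,c in comps(m,200):
    r=cv2.minAreaRect(np.argwhere(a)[:,::-1].astype(np.float32));q=onz(i,cv2.boxPoints(r),124);w=[np.linalg.norm(q[k]-q[k-1]) for k in(1,2)]
    k=np.argsort(q[:,0]);d=q[k[2:]].mean(0)-q[k[:2]].mean(0);print(st,'c',onz(i,r[0],124).round(1),'dims',np.round(w,1),'yaw',np.arctan2(d[1],d[0]).round(3))
for P,Q in (([260,99],[275,275]),([590,80],[592,258])):
    q=onz(i,np.array([P,Q])/2+[80,20],44);print('rack end',q.round(1))
E
```

```text
[(15, 184, 225), (15, 184, 225), (17, 173, 203), (14, 22, 126), (15, 21, 124), (14, 24, 119), (13, 173, 115), (12, 192, 130), (12, 190, 130), (14, 188, 224), (15, 189, 225), (15, 189, 225), (14, 190, 225), (14, 190, 225), (14, 192, 225), (14, 189, 218), (12, 76, 77), (12, 79, 71), (46, 111, 83), (13, 19, 121), (15, 22, 114), (11, 26, 109), (14, 192, 220), (14, 195, 225), (14, 197, 224), (14, 195, 225), (14, 196, 224), (13, 194, 225), (11, 116, 99), (13, 66, 73), (15, 52, 78), (11, 61, 67), (12, 58, 66), (25, 52, 64), (45, 65, 79), (13, 16, 114), (18, 12, 105), (20, 15, 103)]
[361  55  13  94 919] c [[ 544.2 -374.2  124. ]] dims [ 9.4 71.7] yaw 0.023
[316  57  12  95 828] c [[ 543.  -337.9  124. ]] dims [ 8.5 72.4] yaw -0.003
[270  86  11  68 581] c [[ 531.9 -300.7  124. ]] dims [ 7.  52.6] yaw 0.026
rack end [[ 582.5 -236.9   44. ]
 [ 495.5 -238.8   44. ]]
rack end [[ 587.4 -400.    44. ]
 [ 500.  -403.5   44. ]]
```

```bash
python3 - <<'E'
from h import *
for n,p in(('w11',(465.2,176.1)),('w12',(460.76,-303.2))):
    im,i=load(n);print(n,proj(i,[[p[0]+dx,p[1],250] for dx in(0,10)]).round(1))
    G=im.mean(2)
    for r in (255,265,275): 
        a=G[r];k=np.where((a[:-1]-60)*(a[1:]-60)<0)[0];print(r,k[(k>180)&(k<380)])
im,i=load('w12');q=onz(i,[[272,60],[276.5,153.5]],124);print(q.round(1),q.mean(0))
E
```

```text
w11 [[282.4 262.1]
 [282.  243.4]]
255 [235 253 305 324]
265 [225 229 254 304 331 332]
275 [221 254 304 333 334]
w12 [[280.8 263. ]
 [280.3 244.3]]
255 [190 235 254 305 324]
265 [225 229 254 304 331 332]
275 [255 305]
[[ 577.  -299.7  124. ]
 [ 504.8 -301.2  124. ]] [ 540.92918118 -300.45888103  124.        ]
```

Call:
step_arm(
  targets=[0,0,0,-0.055,0.04,0,0,0,0.04,0,0,0,0,0,0.03,0,0,0,0.04,0],
)

```text
t: 37.5
ee_pos: [542.3, -301.4, 168.5]
ee_rot: [0.001, 1.0, 0.014, 0.002]
force: [0.1, -0.3, -1.4]
grip_width: 24.8
finger_force: 0.0
```

Call:
step_arm(
  targets=[0,0,0.04,0,0,0,0.03,0,0,0,0.016,0,0,0,0,0,0,0,0,0],
)

```text
t: 38.0
ee_pos: [540.9, -301.6, 82.6]
ee_rot: [0.0, 1.0, 0.014, 0.0]
force: [0.9, 0.1, 0.2]
grip_width: 25.2
finger_force: 0.0
```

Call:
step_arm(
  targets=[0,0,0,0,0,0,0,0,0,0,0,0,0,0,0,0,0,0,0,0],
  hand=0.0,
  squeeze=25,
)

```text
t: 38.5
ee_pos: [540.8, -302.0, 83.0]
ee_rot: [0.0, 1.0, 0.013, 0.001]
force: [-1.5, 1.4, 7.1]
grip_width: 7.8
finger_force: 25.0
```

Call:
step_arm(
  targets=[0,0,-0.02,0,0,0,-0.035,0,0,0,-0.04,0,0,0,-0.03,0,0,0,0,0.055],
)

```text
t: 39.0
ee_pos: [541.8, -302.7, 211.7]
ee_rot: [0.002, 1.0, -0.014, 0.003]
force: [-0.4, 0.1, -1.9]
grip_width: 8.1
finger_force: 25.0
```

Call:
step_arm(
  targets=[-0.002,-0.04,0,0,-0.002,-0.049,0,0,-0.002,-0.049,0,0,-0.002,-0.049,0,0,-0.002,-0.049,0,0],
)

```text
t: 39.5
ee_pos: [536.7, -63.9, 207.2]
ee_rot: [0.0, 1.0, -0.014, 0.0]
force: [1.1, -0.5, -0.9]
grip_width: 8.0
finger_force: 25.0
```

Call:
step_arm(
  targets=[-0.002,-0.049,0,0,-0.002,-0.049,0,0,-0.002,-0.049,0,0,-0.002,-0.049,0,0,-0.002,-0.04,0,0],
)

```text
t: 40.0
ee_pos: [533.3, 173.0, 207.2]
ee_rot: [-0.0, 1.0, -0.014, 0.0]
force: [0.6, -1.2, -0.3]
grip_width: 7.9
finger_force: 25.0
```

Call:
step_arm(
  targets=[0,-0.03,0,0,0,-0.008,0,0,0,0,0,0,0,0,0,0,0,0,0,0],
)

```text
t: 40.5
ee_pos: [535.1, 207.3, 207.0]
ee_rot: [0.0, 1.0, -0.015, -0.0]
force: [0.0, -0.9, -1.7]
grip_width: 7.6
finger_force: 25.0
```

Call:
step_arm(
  targets=[0,-0.0008,0.01,0,0,0,0.01,0,0,0,0.01,0,0,0,0.01,0,0,0,0.005,0],
)

```text
t: 41.0
ee_pos: [534.5, 209.2, 160.5]
ee_rot: [0.0, 1.0, -0.014, -0.001]
force: [0.7, 0.4, -0.4]
grip_width: 7.9
finger_force: 25.0
```

Call:
step_arm(
  targets=[0,0,0.004,0,0,0,0.004,0,0,0,0.004,0,0,0,0.004,0,0,0,0,0],
)

```text
t: 41.5
ee_pos: [534.8, 209.3, 145.5]
ee_rot: [0.0, 1.0, -0.014, -0.0]
force: [0.0, 0.6, -0.6]
grip_width: 7.7
finger_force: 25.0
```

Call:
step_arm(
  targets=[0,0.001,0.01,0,0,0,0.01,0,0,0,0.01,0,0,0,0.01,0,0,0,0.0,0],
)

```text
t: 42.0
ee_pos: [534.2, 208.2, 104.3]
ee_rot: [0.0, 1.0, -0.014, -0.001]
force: [-0.5, 0.4, -0.8]
grip_width: 8.2
finger_force: 25.0
```

Call:
step_arm(
  targets=[0,0,0.002,0,0,0,0.002,0,0,0,0.001,0,0,0,0.001,0,0,0,0.0,0],
)

```text
t: 42.5
ee_pos: [534.9, 208.3, 100.0]
ee_rot: [0.0, 1.0, -0.014, 0.0]
force: [0.7, 0.3, -0.9]
grip_width: 8.0
finger_force: 25.0
```

Call:
step_arm(
  targets=[0,0,0.001,0,0,0,0.001,0,0,0,0.001,0,0,0,0,0,0,0,0.0,0],
)

```text
t: 43.0
ee_pos: [535.2, 208.5, 98.9]
ee_rot: [-0.0, 1.0, -0.014, 0.001]
force: [-7.0, -1.5, 19.4]
grip_width: 7.9
finger_force: 25.0
```

Call:
step_arm(
  targets=[0,0,0,0,0,0,0,0,0,0,0,0,0,0,0,0,0,0,0.0,0],
  hand=0.025,
)

```text
t: 43.5
ee_pos: [534.9, 208.3, 96.8]
ee_rot: [0.0, 1.0, -0.014, -0.0]
force: [0.2, -0.0, 0.6]
grip_width: 25.1
finger_force: 0.0
```

Call:
step_arm(
  targets=[0,0,-0.02,0,0,0,-0.04,0,0,0,-0.02,0,0.002,0.046,0,0,0.002,0.046,0,0],
)

```text
t: 44.0
ee_pos: [536.3, 116.0, 177.6]
ee_rot: [-0.0, 1.0, -0.013, 0.001]
force: [1.2, 0.1, -0.2]
grip_width: 25.4
finger_force: 0.0
```

Call:
step_arm(
  targets=[0.002,0.049,0,0,0.002,0.049,0,0,0.002,0.049,0,0,0.002,0.049,0,0,0.002,0.049,0,0],
)

```text
t: 44.5
ee_pos: [539.1, -130.9, 177.1]
ee_rot: [0.0, 1.0, -0.014, 0.0]
force: [1.3, 0.0, 0.9]
grip_width: 25.3
finger_force: 0.0
```

Call:
step_arm(
  targets=[0.0025,0.049,0,0,0.0025,0.049,0,0,0.0025,0.049,0,0,0.002,0.049,0,0,0,0.013,0,-0.045],
)

```text
t: 45.0
ee_pos: [542.4, -342.6, 176.5]
ee_rot: [0.0, 1.0, 0.007, 0.0]
force: [0.1, -0.3, 0.2]
grip_width: 24.9
finger_force: 0.0
```

Call:
step_arm(
  targets=[0,0,0,0,0,0,0,0,0,0,0,0,0,0,0,0,0,0,0,0],
)

```text
t: 45.5
ee_pos: [543.3, -337.2, 177.3]
ee_rot: [0.0, 1.0, 0.009, 0.0]
force: [-0.1, -0.3, -0.1]
grip_width: 24.6
finger_force: 0.0
```

Call:
step_arm(
  targets=[0,0.001,0.03,0,0,0,0.03,0,0,0,0.025,0,0,0,0.0095,0,0,0,0,0],
)

```text
t: 46.0
ee_pos: [542.8, -338.6, 81.7]
ee_rot: [-0.001, 1.0, 0.009, -0.001]
force: [-0.5, 0.6, -0.4]
grip_width: 25.2
finger_force: 0.0
```

Call:
step_arm(
  targets=[0,0,0,0,0,0,0,0,0,0,0,0,0,0,0,0,0,0,0,0],
  hand=0.0,
)

```text
t: 46.5
ee_pos: [543.5, -339.4, 83.8]
ee_rot: [0.001, 1.0, 0.008, 0.001]
force: [-0.9, 1.0, 6.7]
grip_width: 7.7
finger_force: 25.0
```

Call:
step_arm(
  targets=[0,0,-0.02,0,0,0,-0.035,0,0,0,-0.04,0,0,0,-0.03,0,0,0,0,0.047],
)

```text
t: 47.0
ee_pos: [544.3, -340.0, 212.6]
ee_rot: [0.002, 1.0, -0.015, 0.003]
force: [0.4, 0.2, -1.6]
grip_width: 7.7
finger_force: 25.0
```

Call:
step_arm(
  targets=[-0.002,-0.04,0,0,-0.0025,-0.049,0,0,-0.0025,-0.049,0,0,-0.0025,-0.049,0,0,-0.0025,-0.049,0,0],
)

```text
t: 47.5
ee_pos: [537.7, -101.1, 207.9]
ee_rot: [0.0, 1.0, -0.015, 0.0]
force: [0.6, 0.7, -0.3]
grip_width: 8.0
finger_force: 25.0
```

Call:
step_arm(
  targets=[-0.0025,-0.049,0,0,-0.0025,-0.049,0,0,-0.0025,-0.049,0,0,-0.0025,-0.049,0,0,-0.002,-0.04,0,0],
)

```text
t: 48.0
ee_pos: [532.8, 135.9, 207.9]
ee_rot: [-0.0, 1.0, -0.015, 0.0]
force: [0.6, -1.3, -0.5]
grip_width: 7.9
finger_force: 25.0
```

Call:
step_arm(
  targets=[0,-0.03,0,0,0,-0.005,0,0,0,0,0,0,0,0,0,0,0,0,0,0],
)

```text
t: 48.5
ee_pos: [534.5, 167.2, 207.6]
ee_rot: [0.0, 1.0, -0.016, 0.0]
force: [0.5, -0.4, -0.8]
grip_width: 8.1
finger_force: 25.0
```

Call:
step_arm(
  targets=[0,0,0,0,0,0,0,0,0,0,0,0,0,0,0,0,0,0,0,0],
)

```text
t: 49.0
ee_pos: [534.4, 168.4, 207.5]
ee_rot: [0.0, 1.0, -0.015, 0.0]
force: [-0.2, -0.9, 0.0]
grip_width: 8.0
finger_force: 25.0
```

Call:
step_arm(
  targets=[0,-0.0008,0.01,0,0,0,0.01,0,0,0,0.01,0,0,0,0.01,0,0,0,0.005,0],
)

```text
t: 49.5
ee_pos: [533.9, 169.1, 161.0]
ee_rot: [0.0, 1.0, -0.015, -0.001]
force: [-0.7, -0.4, 0.1]
grip_width: 7.8
finger_force: 25.0
```

Call:
step_arm(
  targets=[0,0,0.004,0,0,0,0.004,0,0,0,0.004,0,0,0,0.004,0,0,0,0,0],
)

```text
t: 50.0
ee_pos: [534.2, 169.1, 146.1]
ee_rot: [0.0, 1.0, -0.015, -0.0]
force: [-0.4, 0.6, -0.6]
grip_width: 7.8
finger_force: 25.0
```

Call:
step_arm(
  targets=[0,0,0.01,0,0,0,0.01,0,0,0,0.01,0,0,0,0.01,0,0,0,0.003,0],
)

```text
t: 50.5
ee_pos: [533.8, 169.1, 102.0]
ee_rot: [0.0, 1.0, -0.015, -0.001]
force: [-0.7, 0.6, -0.7]
grip_width: 7.7
finger_force: 25.0
```

Call:
step_arm(
  targets=[0,0,0.001,0,0,0,0.001,0,0,0,0.001,0,0,0,0.001,0,0,0,0.001,0],
)

```text
t: 51.0
ee_pos: [534.7, 169.4, 99.7]
ee_rot: [-0.0, 1.0, -0.015, 0.001]
force: [-5.3, -0.4, 21.8]
grip_width: 7.9
finger_force: 25.0
```

Call:
step_arm(
  targets=[0,0,0,0,0,0,0,0,0,0,0,0,0,0,0,0,0,0,0.0,0],
  hand=0.025,
)

```text
t: 51.5
ee_pos: [534.4, 169.2, 98.4]
ee_rot: [0.0, 1.0, -0.015, -0.0]
force: [0.3, -0.4, -0.2]
grip_width: 25.0
finger_force: 0.0
```

Call:
step_arm(
  targets=[0,0,-0.02,0,0,0,-0.04,0,0,0,-0.02,0,0.002,0.046,0,0,0.002,0.046,0,0],
)

```text
t: 52.0
ee_pos: [535.6, 76.9, 179.2]
ee_rot: [0.0, 1.0, -0.014, 0.001]
force: [1.1, -0.1, 0.5]
grip_width: 24.8
finger_force: 0.0
```

Call:
step_arm(
  targets=[0.0025,0.049,0,0,0.0025,0.049,0,0,0.0025,0.049,0,0,0.0025,0.049,0,0,0.0025,0.049,0,0],
)

```text
t: 52.5
ee_pos: [540.4, -170.2, 178.6]
ee_rot: [0.0, 1.0, -0.015, 0.0]
force: [0.5, 0.3, -0.8]
grip_width: 25.1
finger_force: 0.0
```

Call:
step_arm(
  targets=[0.0025,0.049,0,0,0.0025,0.049,0,0,0.0025,0.049,0,0,0.002,0.049,0,0,0,0.01,0,-0.053],
)

```text
t: 53.0
ee_pos: [543.2, -379.1, 177.9]
ee_rot: [0.0, 1.0, 0.01, 0.0]
force: [-0.5, 0.7, -0.3]
grip_width: 24.9
finger_force: 0.0
```

Call:
step_arm(
  targets=[0,0,0,0,0,0,0,0,0,0,0,0,0,0,0,0,0,0,0,0],
)

```text
t: 53.5
ee_pos: [544.3, -373.5, 178.9]
ee_rot: [0.0, 1.0, 0.012, 0.0]
force: [0.5, -0.5, -0.2]
grip_width: 24.6
finger_force: 0.0
```

Call:
step_arm(
  targets=[0,0.001,0.03,0,0,0,0.03,0,0,0,0.025,0,0,0,0.011,0,0,0,0,0],
)

```text
t: 54.0
ee_pos: [543.7, -374.7, 81.5]
ee_rot: [-0.001, 1.0, 0.012, -0.001]
force: [0.1, 0.5, 0.0]
grip_width: 25.2
finger_force: 0.0
```

Call:
step_arm(
  targets=[0,0,0,0,0,0,0,0,0,0,0,0,0,0,0,0,0,0,0,0],
  hand=0.0,
)

```text
t: 54.5
ee_pos: [544.4, -375.7, 83.9]
ee_rot: [0.001, 1.0, 0.011, 0.001]
force: [-0.1, 0.2, 6.5]
grip_width: 7.7
finger_force: 25.0
```

Call:
step_arm(
  targets=[0,0,-0.02,0,0,0,-0.035,0,0,0,-0.04,0,0,0,-0.03,0,0,0,0,0.054],
)

```text
t: 55.0
ee_pos: [545.1, -376.3, 212.6]
ee_rot: [0.002, 1.0, -0.016, 0.003]
force: [-0.1, 0.4, -0.8]
grip_width: 7.9
finger_force: 25.0
```

Call:
step_arm(
  targets=[-0.0025,-0.04,0,0,-0.0025,-0.049,0,0,-0.0025,-0.049,0,0,-0.0025,-0.049,0,0,-0.0025,-0.049,0,0],
)

```text
t: 55.5
ee_pos: [538.4, -137.3, 207.8]
ee_rot: [0.0, 1.0, -0.016, 0.0]
force: [1.2, 0.3, -0.8]
grip_width: 7.6
finger_force: 25.0
```

Call:
step_arm(
  targets=[-0.003,-0.049,0,0,-0.003,-0.049,0,0,-0.003,-0.049,0,0,-0.0025,-0.049,0,0,-0.0025,-0.04,0,0],
)

```text
t: 56.0
ee_pos: [531.7, 99.7, 207.9]
ee_rot: [-0.0, 1.0, -0.015, 0.0]
force: [1.3, -0.1, -0.6]
grip_width: 7.7
finger_force: 25.0
```

Call:
step_arm(
  targets=[0,-0.025,0,0,0,-0.008,0,0,0,0,0,0,0,0,0,0,0,0,0,0],
)

```text
t: 56.5
ee_pos: [533.4, 129.1, 207.5]
ee_rot: [0.0, 1.0, -0.016, -0.0]
force: [-0.3, -0.1, -0.8]
grip_width: 7.8
finger_force: 25.0
```

Call:
step_arm(
  targets=[0,0,0,0,0,0,0,0,0,0,0,0,0,0,0,0,0,0,0,0],
)

```text
t: 57.0
ee_pos: [533.2, 130.2, 207.5]
ee_rot: [0.0, 1.0, -0.016, 0.0]
force: [-0.3, 0.4, -0.9]
grip_width: 7.8
finger_force: 25.0
```

Call:
step_arm(
  targets=[0,0,0.01,0,0,0,0.01,0,0,0,0.01,0,0,0,0.01,0,0,0,0.005,0],
)

```text
t: 57.5
ee_pos: [532.8, 130.2, 161.0]
ee_rot: [0.0, 1.0, -0.016, -0.001]
force: [1.2, 0.3, -0.2]
grip_width: 7.9
finger_force: 25.0
```

Call:
step_arm(
  targets=[0,0,0.004,0,0,0,0.004,0,0,0,0.004,0,0,0,0.004,0,0,0,0,0],
)

```text
t: 58.0
ee_pos: [533.1, 130.2, 146.1]
ee_rot: [0.0, 1.0, -0.016, -0.0]
force: [1.0, -0.2, -1.0]
grip_width: 7.9
finger_force: 25.0
```

Call:
step_arm(
  targets=[0,0,0.01,0,0,0,0.01,0,0,0,0.01,0,0,0,0.01,0,0,0,0.003,0],
)

```text
t: 58.5
ee_pos: [532.7, 130.2, 102.0]
ee_rot: [0.0, 1.0, -0.016, -0.001]
force: [0.2, -0.4, -1.5]
grip_width: 8.1
finger_force: 25.0
```

Call:
step_arm(
  targets=[0,0,0.001,0,0,0,0.001,0,0,0,0.001,0,0,0,0.001,0,0,0,0.001,0],
)

```text
t: 59.0
ee_pos: [533.5, 130.3, 99.7]
ee_rot: [-0.0, 1.0, -0.016, 0.001]
force: [-5.5, -1.3, 23.4]
grip_width: 7.9
finger_force: 25.0
```

Call:
step_arm(
  targets=[0,0,0,0,0,0,0,0,0,0,0,0,0,0,0,0,0,0,0.0,0],
  hand=0.025,
)

```text
t: 59.5
ee_pos: [533.2, 130.2, 98.4]
ee_rot: [0.0, 1.0, -0.016, -0.0]
force: [-0.3, 0.5, -0.5]
grip_width: 24.7
finger_force: 0.0
```

Call:
step_arm(
  targets=[0,0,-0.03,0,0,0,-0.045,0,0,0,-0.045,0,0,0.04,-0.02,0,0.005,0.045,0,0],
)

```text
t: 60.0
ee_pos: [536.3, 45.2, 241.8]
ee_rot: [0.0, 1.0, -0.014, 0.003]
force: [-0.4, 0.0, -0.7]
grip_width: 25.2
finger_force: 0.0
```

Call:
step_arm(
  targets=[0.01,0.045,0,0,0.01,0.045,0,0,0.01,0.03,0,0,0,0,0,0,0,0,0,0],
)

```text
t: 60.5
ee_pos: [561.6, -75.9, 238.2]
ee_rot: [-0.0, 1.0, -0.016, -0.0]
force: [-0.7, -0.1, -0.6]
grip_width: 24.9
finger_force: 0.0
```

```bash
python3 - <<'E'
from h import *
im,i=shot('wrist','w13');o=manip.get_obs();print(o['ee_pos'],o['ee_rot'])
h,s,v=cv2.split(cv2.cvtColor(im,cv2.COLOR_BGR2HSV))
r=((h<8)|(h>172))&(s>120)&(v>60)
for a,st,c in comps(r,60):
    P=np.argwhere(a)[:,::-1];R=cv2.minAreaRect(P.astype(np.float32));q=onz(i,cv2.boxPoints(R),151);print(st,c,onz(i,R[0],151).round(1),q.round(1).tolist())
    # brightest part = top
    vv=v[a];t=a&(v>np.percentile(vv,60));print(np.percentile(vv,[10,30,50,70,90]))
    for th in (120,150,170,190):
        t=a&(v>th)
        if t.sum()>30:
            R=cv2.minAreaRect(np.argwhere(t)[:,::-1].astype(np.float32));q=onz(i,cv2.boxPoints(R),151);print(th,t.sum(),onz(i,R[0],151).round(1),[np.linalg.norm(q[k]-q[k-1]).round(1) for k in(1,2)],q.round(0).tolist())
print(lid(im,i,30))
E
```

```text
[561.50563234 -75.22297595 238.30987434] [-1.38153063e-04  9.99876396e-01 -1.57192589e-02 -2.81449742e-04]
[251 100  31  22 402] [266.23631841 110.62189055] [[639.  -68.2 151. ]] [[640.5, -56.6, 151.0], [646.7, -76.7, 151.0], [637.5, -79.7, 151.0], [631.3, -59.5, 151.0]]
[175.1 199.  203.  206.  209. ]
120 394 [[639.1 -68.1 151. ]] [np.float64(21.0), np.float64(9.4)] [[641.0, -57.0, 151.0], [647.0, -77.0, 151.0], [638.0, -80.0, 151.0], [632.0, -59.0, 151.0]]
150 379 [[639.3 -68.1 151. ]] [np.float64(21.0), np.float64(9.1)] [[641.0, -57.0, 151.0], [647.0, -77.0, 151.0], [638.0, -80.0, 151.0], [632.0, -59.0, 151.0]]
170 367 [[639.4 -68.  151. ]] [np.float64(21.0), np.float64(8.8)] [[641.0, -57.0, 151.0], [647.0, -77.0, 151.0], [638.0, -79.0, 151.0], [632.0, -59.0, 151.0]]
190 335 [[639.6 -67.9 151. ]] [np.float64(20.2), np.float64(8.4)] [[641.0, -57.0, 151.0], [646.0, -76.0, 151.0], [639.0, -79.0, 151.0], [633.0, -59.0, 151.0]]
[(np.int32(1974), array([662.4, 144.3,  30. ]), array([  46,   75,   49,   51, 1974], dtype=int32))]
```

Call:
step_arm(
  targets=[0,0,0,-0.148,0,0,0,-0.148,0,0,0,-0.148,0,0,0,-0.148,0,0,0,-0.148],
  hand=0.03,
)

```text
t: 61.05
ee_pos: [561.6, -74.1, 238.7]
ee_rot: [-0.0, 0.936, 0.351, 0.0]
force: [0.2, -0.0, -0.4]
grip_width: 30.2
finger_force: 0.0
```

Call:
step_arm(
  targets=[0,0,0,-0.148,0,0,0,-0.148,0,0,0,-0.148,0,0,0,-0.148,0,0,0,-0.148],
)

```text
t: 61.55
ee_pos: [561.6, -74.1, 238.7]
ee_rot: [-0.0, 0.746, 0.666, 0.0]
force: [-0.4, -0.9, 0.1]
grip_width: 30.2
finger_force: 0.0
```

Call:
step_arm(
  targets=[0,0,0,-0.148,0,0,0,-0.148,0,0,0,-0.127,-0.008,0.038,0,0,-0.008,0.038,0,0],
)

```text
t: 62.05
ee_pos: [639.7, -66.7, 239.5]
ee_rot: [0.0, 0.592, 0.806, 0.0]
force: [0.6, -0.2, 0.5]
grip_width: 30.2
finger_force: 0.0
```

Call:
step_arm(
  targets=[0,0,0,0,0,0,0,0,0,0,0,0,0,0,0,0,0,0,0,0],
)

```text
t: 62.55
ee_pos: [638.7, -68.4, 239.0]
ee_rot: [0.0, 0.593, 0.805, 0.0]
force: [-1.0, -0.5, 0.0]
grip_width: 30.2
finger_force: 0.0
```

```bash
python3 - <<'E'
from h import *
o=manip.get_obs();q=o['ee_rot'];print(o['ee_pos'],2*np.arctan2(q[2],q[1]),o['joint_pos'].round(2))
E
```

```text
[638.67716742 -68.39087525 239.0035124 ] 1.8717409679005628 [-0.21  0.48  1.47 -0.    1.19 -0.51]
```

Call:
step_arm(
  targets=[0,0,0.045,0,0,0,0.04,0,0,0,0.03,0,0,0,0.012,0,0,0,0,0],
)

```text
t: 63.05
ee_pos: [638.6, -68.5, 110.6]
ee_rot: [-0.001, 0.593, 0.805, -0.0]
force: [0.1, -0.1, -0.1]
grip_width: 29.7
finger_force: 0.0
```

Call:
step_arm(
  targets=[0,0,0,0,0,0,0,0,0,0,0,0,0,0,0,0,0,0,0,0],
  hand=0.0,
  squeeze=15,
)

```text
t: 63.55
ee_pos: [639.5, -68.7, 112.7]
ee_rot: [0.001, 0.593, 0.805, 0.0]
force: [-1.7, -1.0, 6.8]
grip_width: 9.7
finger_force: 15.0
```

Gripped the tab (9.7 mm). Lift the latch along its arc.

Call:
step_arm(
  targets=[0.002,0,-0.005,0,0.002,0,-0.005,0,0.003,0,-0.006,0,0.003,0,-0.005,0,0.003,0,-0.005,0],
)

```text
t: 64.05
ee_pos: [635.0, -55.6, 137.9]
ee_rot: [-0.0, 0.593, 0.805, -0.0]
force: [-1.6, -1.5, -0.9]
grip_width: 9.8
finger_force: 15.0
```

Call:
step_arm(
  targets=[0,0,0,0,0,0,0,0,0.0005,-0.0075,0,0.07,0.0005,-0.0075,0,0.07,0.0005,-0.0075,0,0.07],
)

```text
t: 64.55
ee_pos: [613.2, -60.2, 137.8]
ee_rot: [0.001, 0.675, 0.738, 0.0]
force: [-1.4, -2.9, 2.8]
grip_width: 10.1
finger_force: 15.0
```

Call:
step_arm(
  targets=[0.0011,-0.0154,0,0.146,0.0011,-0.0154,0,0.146,0.0011,-0.0154,0,0.146,0.0011,-0.0154,0,0.146,0.0011,-0.0154,0,0.146],
)

```text
t: 65.05
ee_pos: [539.5, -39.9, 137.8]
ee_rot: [0.0, 0.895, 0.446, -0.0]
force: [-1.6, -1.2, 1.8]
grip_width: 10.3
finger_force: 15.0
```

Call:
step_arm(
  targets=[0.0011,-0.0154,0,0.146,0.0011,-0.0154,0,0.146,0.0011,-0.0154,0,0.146,0.0011,-0.0154,0,0.146,0,0,0,0],
)

```text
t: 65.55
ee_pos: [502.3, 10.5, 137.7]
ee_rot: [-0.0, 0.985, 0.171, -0.001]
force: [-8.5, -4.2, 6.2]
grip_width: 9.8
finger_force: 15.0
```

```bash
python3 - <<'E'
from h import *
o=manip.get_obs();q=o['ee_rot'];print(o['ee_pos'],2*np.arctan2(q[2],q[1]),o['joint_pos'].round(2),o['force'])
d=o['ee_pos'][:2]-[603.8,44.8];print(np.linalg.norm(d),np.arctan2(d[1],d[0])+2*np.pi-np.pi+.03)
im,i=shot('wrist','w14');h,s,v=cv2.split(cv2.cvtColor(im,cv2.COLOR_BGR2HSV))
y=(h>16)&(h<30)&(s>130)&(v>90)
for m,st,c in comps(y,15): print('yel',st,c.round(1),onz(i,c,125).round(1))
E
```

```text
[502.33664932  10.5396301  137.71630654] 0.34287680779838775 [-0.11  0.4   1.93  0.    0.81  1.12] [-8.52402461 -4.20565239  6.21767378]
107.09147714213236 0.35564174211048516
yel [304 276   6  51 201] [306.5 301.3] [[475.2 -16.  125. ]]
yel [251 289   5  24  92] [252.9 300.1] [[465.2  14.4 125. ]]
yel [252 313   4   8  26] [253.5 317. ] [[454.5  10.5 125. ]]
```

Call:
step_arm(
  targets=[0.0003,-0.0077,0,0.074,0.0003,-0.0077,0,0.074,0.0003,-0.0077,0,0.074,0.0003,-0.0077,0,0.074,0,0,0,0],
)

```text
t: 66.1
ee_pos: [496.3, 40.4, 137.5]
ee_rot: [-0.0, 1.0, 0.025, -0.001]
force: [-9.5, 0.9, 7.0]
grip_width: 9.9
finger_force: 15.0
```

```bash
python3 - <<'E'
from h import *
o=manip.get_obs();q=o['ee_rot'];print(o['ee_pos'],2*np.arctan2(q[2],q[1]),o['force'],o['ft_torque'])
d=o['ee_pos'][:2]-[603.8,44.8];print(np.linalg.norm(d),np.arctan2(d[1],d[0])+2*np.pi-np.pi+.03)
E
```

```text
[496.30783086  40.44849951 137.53879609] 0.049733572300547556 [-9.49954071  0.90199038  6.95919345] [0.16647589 1.49725326 0.11691785]
107.58021185275751 0.07045993110655477
```

Call:
step_arm(
  targets=[0.001,-0.003,0,0.03,0.001,-0.002,0,0.025,0,-0.001,0,0.01,0,0,0,0,0,0,0,0],
)

```text
t: 66.6
ee_pos: [496.7, 46.1, 137.3]
ee_rot: [-0.0, 1.0, -0.007, -0.003]
force: [-14.6, 2.2, 10.0]
grip_width: 9.7
finger_force: 15.0
```

```bash
python3 - <<'E'
from h import *
o=manip.get_obs();q=o['ee_rot'];print(o['ee_pos'],2*np.arctan2(q[2],q[1]),o['force'],o['ft_torque'])
d=o['ee_pos'][:2]-[603.8,44.8];print(np.linalg.norm(d),np.arctan2(d[1],d[0])+2*np.pi-np.pi+.03)
E
```

```text
[496.7296845   46.127851   137.27595454] -0.013115579082448595 [-14.59670128   2.23985819   9.95531   ] [0.32966122 2.56695142 0.21709266]
107.07854897122114 6.300784270325079
```

Call:
step_arm(
  targets=[-0.003,-0.001,0,0.01,0,0,0,0,-0.003,0,0.005,0,-0.002,0,0.005,0,0,0,0,0],
)

```text
t: 67.1
ee_pos: [491.2, 46.7, 126.8]
ee_rot: [-0.0, 1.0, -0.012, -0.0]
force: [-1.3, 2.2, 0.9]
grip_width: 9.9
finger_force: 15.0
```

```bash
python3 - <<'E'
from h import *
o=manip.get_obs();q=o['ee_rot'];print(o['ee_pos'],2*np.arctan2(q[2],q[1]),o['force'],o['ft_torque'])
d=o['ee_pos'][:2]-[603.8,44.8];print(np.linalg.norm(d),np.arctan2(d[1],d[0])+2*np.pi-np.pi+.03)
E
```

```text
[491.21491796  46.74304044 126.81528447] -0.023200988863544273 [-1.34610009  2.18901719  0.85482952] [0.39273181 0.19621629 0.20459461]
112.60184769903796 6.2959286020462075
```

Call:
step_arm(
  targets=[-0.001,-0.001,0.004,0,-0.002,0,0.004,0,-0.001,0,0.003,0,0,0,0.002,0,0,0,0,0],
)

```text
t: 67.6
ee_pos: [487.2, 47.8, 114.1]
ee_rot: [0.0, 1.0, -0.012, -0.001]
force: [-2.8, 2.9, 1.1]
grip_width: 10.1
finger_force: 15.0
```

```bash
python3 - <<'E'
from h import *
o=manip.get_obs();q=o['ee_rot'];print(o['ee_pos'],2*np.arctan2(q[2],q[1]),o['force'],o['ft_torque'])
E
```

```text
[487.23655839  47.83536215 114.14093759] -0.023219428040114787 [-2.7875313   2.85220651  1.07999547] [0.35187906 0.51845268 0.16069986]
```

Call:
step_arm(
  targets=[0,0,0.001,0,0,0,0.001,0,0,0,0,0,0,0,0,0,0,0,0,0],
)

```text
t: 68.1
ee_pos: [487.2, 47.8, 112.8]
ee_rot: [0.0, 1.0, -0.012, -0.0]
force: [-6.0, 0.7, 6.3]
grip_width: 10.0
finger_force: 15.0
```

Call:
step_arm(
  targets=[0,0,0,0,0,0,0,0,0,0,0,0,0,0,0,0,0,0,0,0],
  hand=0.03,
)

```text
t: 68.6
ee_pos: [487.8, 47.8, 112.5]
ee_rot: [0.0, 1.0, -0.012, 0.0]
force: [-0.2, -0.5, 0.9]
grip_width: 30.0
finger_force: 0.0
```

Call:
step_arm(
  targets=[0,0,-0.03,0,0,0,-0.04,0,0,0,-0.045,0,-0.03,0,-0.03,0,-0.04,0,0,0],
)

```text
t: 69.1
ee_pos: [419.0, 49.4, 260.6]
ee_rot: [0.0, 1.0, -0.012, 0.003]
force: [0.3, -0.1, 0.9]
grip_width: 29.8
finger_force: 0.0
```

Call:
step_arm(
  targets=[0,0,0,0,0,0,0,0,0,0,0,0,0,0,0,0,0,0,0,0],
)

```text
t: 69.6
ee_pos: [418.1, 49.4, 257.1]
ee_rot: [0.0, 1.0, -0.012, -0.0]
force: [-0.5, 0.1, -0.1]
grip_width: 30.3
finger_force: 0.0
```

```bash
python3 - <<'E'
from h import *
im,i=shot('wrist','w15');o=manip.get_obs();print(o['ee_pos'],o['ee_rot'])
h,s,v=cv2.split(cv2.cvtColor(im,cv2.COLOR_BGR2HSV))
for n,m,z in(('red',((h<8)|(h>172))&(s>120)&(v>60),151),('yel',(h>16)&(h<30)&(s>130)&(v>90),125),('green',(h>50)&(h<75)&(s>120)&(v>60),30)):
    m=m.copy();m[260:]=0
    for a,st,c in comps(m,25):
        R=cv2.minAreaRect(np.argwhere(a)[:,::-1].astype(np.float32));q=onz(i,cv2.boxPoints(R),z);print(n,st,onz(i,R[0],z).round(1),[np.linalg.norm(q[k]-q[k-1]).round(1) for k in(1,2)],q.round(0)[:,:2].tolist())
E
```

```text
[418.04407685  49.41709211 257.11797078] [ 3.42047664e-05  9.99932348e-01 -1.16248442e-02 -4.01397030e-04]
red [274 113  12  28 329] [[483.8  48.6 151. ]] [np.float64(8.5), np.float64(20.6)] [[494.0, 53.0], [494.0, 44.0], [473.0, 45.0], [473.0, 53.0]]
yel [258 156   9  23 198] [[449.2  64.7 125. ]] [np.float64(6.9), np.float64(19.2)] [[459.0, 68.0], [459.0, 61.0], [439.0, 61.0], [440.0, 69.0]]
yel [290 156  10  22 194] [[449.   36.3 125. ]] [np.float64(7.8), np.float64(18.3)] [[458.0, 40.0], [458.0, 32.0], [440.0, 33.0], [440.0, 40.0]]
green [  40   34   38   81 2448] [[546.4 290.6  30. ]] [np.float64(34.8), np.float64(86.9)] [[589.0, 307.0], [590.0, 272.0], [503.0, 274.0], [501.0, 311.0]]
green [84 59  5 19 62] [[551.1 258.2  30. ]] [np.float64(3.9), np.float64(19.0)] [[561.0, 260.0], [561.0, 256.0], [542.0, 257.0], [542.0, 261.0]]
```

```bash
python3 - <<'E'
from h import *
for n in('w11','w15'):
    im,i=load(n);print(n,[x for x in lid(im[:260],i,99)])
im,i=shot('side','s16');print([x for x in lid(im,i,30)]);print(proj(i,[[662,144,30],[535,255,99]]))
im,i=shot('top','t16');print([x for x in lid(im,i,30)],proj(i,[[662,144,30]]))
E
```

```text
w11 [(np.int32(2713), array([536.6, 250.1,  99. ]), array([ 177,   80,   36,   83, 2713], dtype=int32))]
w15 [(np.int32(2448), array([536.7, 249.7,  99. ]), array([  40,   34,   38,   81, 2448], dtype=int32))]
[]
[[303.00119374 227.49541302]
 [258.51403119 195.86869658]]
[(np.int32(684), array([703. , 723.4,  30. ]), array([  7, 157,  44,  24, 684], dtype=int32)), (np.int32(225), array([657.7, 142.6,  30. ]), array([224, 177,  18,  17, 225], dtype=int32)), (np.int32(223), array([532.9, 257. ,  30. ]), array([187, 217,  10,  25, 223], dtype=int32)), (np.int32(3712), array([ 417.2, -689.3,   30. ]), array([ 487,  241,   73,   59, 3712], dtype=int32))] [[232.02151023 183.48027992]]
```

```bash
python3 -c "
from cell import manip
print(manip.sign_off())"
```

```text
the job is handed in; nothing more can be done
None
```

The job is done and handed in at about 70 s: the pot stands on the white tray, the cassette is home against the end stops, all three panels present are seated in it one to a slot, and the gate is shut with the latch bar down between the catch prongs. I could not read the score.

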